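Load the flask jars and set out the amber bottle

TASK

Set up the bench for the next class: lower the red-stoppered round flask gently into the red-topped jar and the blue-stoppered one into the blue-topped jar, without dropping or bumping them, so that each stands upright on its jar's floor, and stand the amber bottle upright in the middle of the gap between the two jars, in line with them. Leave the jars where they are and do not disturb the clear bottles, the beaker or the clamp stand.

Things in the scene. Friction and masses are not known exactly. Their poses are not given: they have to be found in the camera images.
- flask_red: Round, flat-footed glass flask (green glass) with a red plastic stopper, standing upright. Origin: centre of its underside, z up its axis. Height 150 mm with stopper. Foot 36 mm across; round bulb 72 mm across between heights 28 and 46 mm, narrowing to the neck at 78 mm; straight neck 26 mm across from 78 to 128 mm with a thin red band at 86 to 94 mm; stopper (fast in the neck) 32 mm across from 128 to 150 mm. About 0.11 kg. Hold it by the neck from above.
- flask_blue: Round, flat-footed glass flask (green glass) with a blue plastic stopper, standing upright. Origin: centre of its underside, z up its axis. Height 150 mm with stopper. Foot 36 mm across; round bulb 72 mm across between heights 28 and 46 mm, narrowing to the neck at 78 mm; straight neck 26 mm across from 78 to 128 mm with a thin blue band at 86 to 94 mm; stopper (fast in the neck) 32 mm across from 128 to 150 mm. About 0.11 kg. Hold it by the neck from above.
- amber_bottle: Amber glass bottle with a flat black stopper, standing upright. Origin: centre of its underside, z up its axis. Body 60 mm across up to 85 mm, sloping in to the neck at 108 mm; neck 26 mm across from 108 to 145 mm; stopper (fast in the neck) 34 mm across from 145 to 155 mm. About 0.26 kg. To be stood between the jars.
- jar_red: Deep glass jar, open at the top, its top 15 mm red plastic; loose, about 0.9 kg. Origin: centre of its underside, z up. Outside 120 mm across, inside 112 mm, height 115 mm, wall 4 mm, flat inner floor 6 mm above the origin, rigid: a flask meeting the jar with more than 35 N counts as bumped. Jar centres are 215 to 225 mm apart; each jar's own y axis lies along the line through both, x across it.
- jar_blue: Deep glass jar, open at the top, its top 15 mm blue plastic; loose, about 0.9 kg. Origin: centre of its underside, z up. Outside 120 mm across, inside 112 mm, height 115 mm, wall 4 mm, flat inner floor 6 mm above the origin, rigid: a flask meeting the jar with more than 35 N counts as bumped. Jar centres are 215 to 225 mm apart; each jar's own y axis lies along the line through both, x across it.
- clear_bottle_1: Clear glass bottle with a flat white stopper, standing upright. Origin: centre of its underside, z up its axis. Body 60 mm across up to 85 mm, sloping in to the neck at 108 mm; neck 26 mm across from 108 to 145 mm; stopper (fast in the neck) 34 mm across from 145 to 155 mm. About 0.26 kg. Bystander: leave alone.
- clear_bottle_2: Clear glass bottle with a flat white stopper, standing upright. Origin: centre of its underside, z up its axis. Body 60 mm across up to 85 mm, sloping in to the neck at 108 mm; neck 26 mm across from 108 to 145 mm; stopper (fast in the neck) 34 mm across from 145 to 155 mm. About 0.26 kg. Bystander: leave alone.
- beaker: White open beaker, 60 mm across at the rim, 75 mm high, about 0.15 kg, loose. Origin: centre of its underside. Bystander: leave alone.
- stand: Clamp stand, fixed to the bench: dark base plate 80 mm (x) by 60 mm (y) by 12 mm, a steel rod 12 mm across rising from its middle to 340 mm, with a 24 mm black block on the rod at 285 to 315 mm. Origin: centre of the underside of the base. Bystander: do not strike it.
Mind the look-alikes: they are no part of the job. Leave any purple look-alike of the flask_blue alone.

How it is judged:
By the outcome, as a careful person would: the job done as asked, in the order asked, and still so for the second after the job is handed in, with the robot touching nothing.
It also fails if it takes over 72 s, if anything falls off the work surface, if the arm or the gripper's body presses on something with over 40 N, if the wrist force passes 120 N, or if a joint passes its speed limit or range.

ROBOT

A 6-joint arm with a two-finger parallel gripper is mounted at the origin on the work surface. World frame = base frame: x ahead of the robot, y to its left, z up, the work surface at z = 0. Lengths are in m, angles in rad, forces in N, time in s.
With the tool pointing down it reaches from about 0.325 to 0.9 m from the base axis. Payload 3.5 kg.
Tool frame: the origin (TCP) lies at the centre of the arm's flange, where the gripper is bolted on; the fingertips stand 173 mm ahead of it and the grasp point (between the pads) lies 155 mm ahead of it; z points along the fingers, x is the direction in which the jaws open and shut, and the axes are right-handed (so a half turn about z gives the same grasp; the last joint's range is limited). The gripper opens to 85 mm and grips with 20 to 120 N. Pads are 22 mm wide; open, the fingers measure 114 mm over their backs; the gripper's body (76 mm by 85 mm) begins 54 mm behind the grasp point. The pads swing forward as they close: fully open they stand 13 mm farther back than shut.
Start: joints at [-1.362, 0.276, -0.026, 1.268, 0, 1.467], TCP at [0.192, -0.595, 0.405] pointing down, gripper open.
Joint ranges: [-3.12, 3.12], [-0.85, 1.88], [-1.08, 1.24], [-1.95, 2.15], [-1.57, 1.53], [-3.14, 3.14]. Speed limits (rad/s): [2.57, 2.57, 3.14, 3.14, 3.14, 3.14].

INTERFACE

Orientations are given as a unit quaternion [x, y, z, w].
In Python, from cell import r gives the robot as it stands.
- The arm moves only by the tool move_arm, never from a script. Its argument "plan" is a list that holds one entry, the list of rows, each a list of 7 numbers: the opening in per cent of the stroke, from 0 (shut) to 100 (fully open), then the shift along the tool's x, y, z in mm, then the turn, a rotation vector about the tool's x, y, z in degrees. A call has 1 to 20 rows; each row is the pose to reach, as a shift and turn from the pose measured when the call began, along the tool's axes at that moment; what a row does not reach only later rows make up. A row lasts 1/8 s, in which the tool goes at most 62.5 mm and 10.7 degrees, less where a joint would pass 70% of its speed; a pose out of reach is approached as far as the arm can. A call with a gripper value outside its range is refused whole. The fingers move at their own pace and stop on an object; "squeeze" is the grip in N (left out, the last holds). Time passes only in rows, so rows that repeat a pose let the fingers close. It gives the time, the measured TCP pose, the force and the opening at its end, in the units of the state.
- r.read_state(): the state, without advancing time (a new reading comes with each control period).
- r.get_image(name): name is "scene" or "top" or "wrist"; returns a dict with "frame" (384x512x3 uint8, red, green, blue), "range_z" (384x512 float32, m along the optical axis (not along the pixel's ray), 0 where there is no reading), "K" (3x3 intrinsics, pixels), "rvec" (rotation vector, rad) and "tvec" (3), from world to camera coordinates, as OpenCV has them. Camera axes: x right, y down, z forward; pixel columns grow to the right and rows downward; lengths in m; the calibration is good to about 2 mm. A picture is of the moment at which its call begins.
- r.sign_off(): hands the job in, once; it reports no verdict.
The state is a dict: "clock": time; "joint_pos": joint angles; "joint_vel": joint speeds; "effort": joint torques, N m; "tcp_pos": TCP position; "ee_rot": TCP orientation; "contact_force": force on the tool from outside, world axes, zero at the start; "moment": the same for the moment, N m; "finger_gap": finger opening in m.
Only numpy, scipy, OpenCV 4.12 (cv2) and the standard library are available. Lean on these libraries where they do the work, as an engineer would, in place of code of your own. Each camera call takes 0.05 s, during which the arm holds its last target.

## Working session

There is one attempt and no reset: what is moved stays moved. The work goes in short steps, Python scripts to look and compute and a tool call to move; the robot and the scene stay as the last step left them, time stands still between calls to the robot, and variables do not carry over. Pictures are saved under pics/ and viewed, and the job is handed in when it is done.

Besides the shell and the picture viewer there is one more tool, called after "Call:" as name(argument=value, ...) on one line, values as JSON. move_arm: Moves the arm, as the interface text tells. Its arguments: {"type":"object","properties":{"plan":{"type":"array"},"squeeze":{"type":"number"}},"required":["plan"]}

```bash
ls; mkdir -p pics
python3 - <<'E'
from cell import r
import cv2
print(r.read_state())
for n in ("scene","top","wrist"):
    d=r.get_image(n); cv2.imwrite(f"pics/{n}0.png",cv2.cvtColor(d["frame"],cv2.COLOR_RGB2BGR))
    print(n,d["K"].tolist(),d["rvec"],d["tvec"])
E
```

```text
pics
{'clock': 0.0, 'joint_pos': array([-1.36243229e+00,  2.77162028e-01, -2.78733000e-02,  1.26801283e+00,
        3.87665808e-06,  1.46740423e+00]), 'joint_vel': array([-8.84416362e-05,  1.37157160e-03,  2.52704169e-03, -5.21744611e-04,
       -7.52069059e-04, -5.11040540e-04]), 'effort': array([-9.05696343e-04, -4.45505226e+01,  2.95205337e+01,  1.63566327e-02,
       -2.81884631e-04, -4.70076351e-07]), 'tcp_pos': array([ 0.19162134, -0.5944913 ,  0.40354482]), 'ee_rot': array([ 8.08309634e-01, -5.88756544e-01, -8.35516689e-04, -7.54719847e-04]), 'contact_force': array([ 0.18027386, -0.62107677, -0.31045883]), 'moment': array([ 0.012177  ,  0.02370926, -0.00664646]), 'finger_gap': 0.08518770667121513}
scene [[402.70426383798025, 0.0, 255.18472437535124], [0.0, 402.70426383798025, 195.04635212220398], [0.0, 0.0, 1.0]] [ 2.09741862  1.47144418 -0.50389269] [-0.22135816 -0.37112011  1.3630065 ]
top [[488.8135792153349, 0.0, 257.72417647905814], [0.0, 488.8135792153349, 192.49788528953792], [0.0, 0.0, 1.0]] [ 2.17931082 -2.17483365  0.12362269] [0.01918908 0.55333116 1.38147003]
wrist [[329.5820444133569, 0.0, 251.41954523236814], [0.0, 329.5820444133569, 190.03039266700034], [0.0, 0.0, 1.0]] [-2.320728    1.69038754  0.2741867 ] [-0.6236016 -0.0412719  0.3809256]
```

View pics/scene0.png

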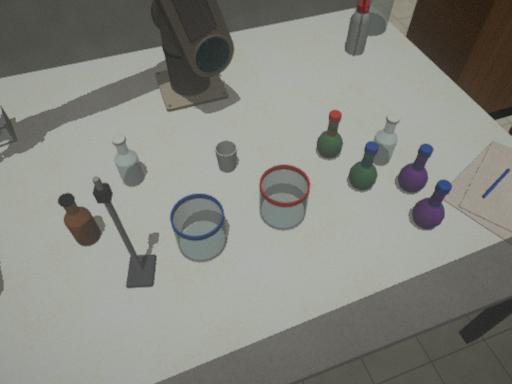

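View pics/top0.png

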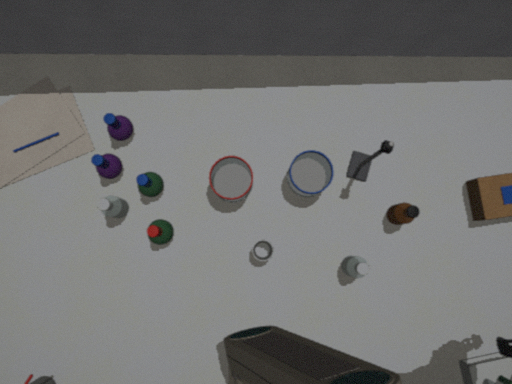

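View pics/wrist0.png

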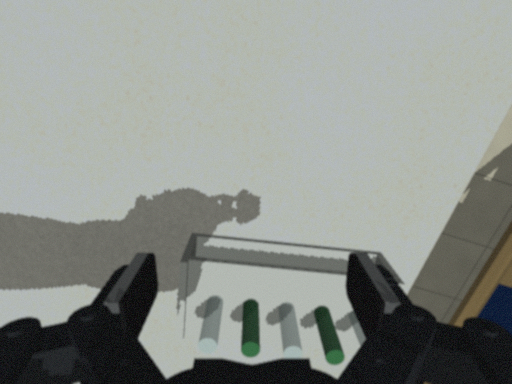

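The top view shows these items:
- Red stopper on green glass at (153,231), and blue stopper on green glass at (143,180).
- Purple look-alikes with blue stoppers at (110,118) and (97,160).
- Jars: red at (231,178), blue at (311,173).
- Amber bottle at (403,213), and clear bottles at (110,205) and (355,267).
- Beaker at (262,250), and stand at (360,165).

I'll confirm the target in a crop and measure.

```bash
cat > h.py <<'E'
import numpy as np, cv2
from cell import r
def cam(n):
    d=r.get_image(n); R,_=cv2.Rodrigues(np.array(d["rvec"],float)); d["R"]=R; d["t"]=np.array(d["tvec"],float).ravel(); return d
def ray_z(d,u,v,z):
    K=d["K"]; c=-d["R"].T@d["t"]; w=d["R"].T@np.linalg.inv(K)@np.array([u,v,1.]); s=(z-c[2])/w[2]; return c+s*w
def pt(d,u,v):
    z=d["range_z"][v,u]; return d["R"].T@(np.linalg.inv(d["K"])@np.array([u,v,1.])*z-d["t"])
def cloud(d):
    h,w=d["range_z"].shape; vv,uu=np.mgrid[:h,:w]; z=d["range_z"].astype(float)
    P=np.stack([uu,vv,np.ones_like(uu)],-1)@np.linalg.inv(d["K"]).T*z[...,None]
    return (P-d["t"])@d["R"]
def proj(d,X):
    p,_=cv2.projectPoints(np.atleast_2d(np.array(X,float)),np.array(d["rvec"],float),np.array(d["tvec"],float),np.array(d["K"],float),None); return p[:,0]
def save(n,img,s=1):
    cv2.imwrite("pics/"+n,cv2.cvtColor(cv2.resize(img,None,fx=s,fy=s,interpolation=cv2.INTER_CUBIC),cv2.COLOR_RGB2BGR))
E
python3 - <<'E'
from h import *
t=cam("top"); s=cam("scene")
a=cv2.resize(t["frame"][95:255,85:255],(400,376),interpolation=cv2.INTER_CUBIC)
b=cv2.resize(s["frame"][95:240,305:460],(400,376),interpolation=cv2.INTER_CUBIC)
save("crop1.png",np.hstack([a,b]))
hsv=cv2.cvtColor(t["frame"],cv2.COLOR_RGB2HSV)
hs=cv2.cvtColor(s["frame"],cv2.COLOR_RGB2HSV)
def blobs(nm,d,hsv,lo,hi,z,minA=15):
    m=cv2.inRange(hsv,lo,hi); n,l,st,c=cv2.connectedComponentsWithStats(m)
    P=cloud(d)
    for i in range(1,n):
        if st[i,4]>=minA:
            q=P[(l==i)&(d["range_z"]>0)]
            print(nm,c[i].round(1),st[i].tolist(),ray_z(d,*c[i],z).round(4), "depth med",np.median(q,0).round(3) if len(q) else None, "zmax", np.percentile(q[:,2],95).round(3) if len(q) else None)
for nm,d,H in(("top",t,hsv),("scene",s,hs)):
    print(nm)
    blobs("red",d,H,(0,140,70),(6,255,255),.15)
    blobs("blue",d,H,(105,140,60),(125,255,255),.15)
    blobs("green",d,H,(45,60,20),(90,255,255),.04)
    blobs("amber",d,H,(7,140,20),(20,255,255),.06)
P=cloud(t)
for u,v in [(153,231),(143,180),(110,205),(361,269),(411,211),(231,178),(311,173),(262,250),(231,158),(387,147),(300,220)]:
    print(u,v,P[v,u].round(3))
E
```

```text
top
red [152.9 230.7] [148, 225, 11, 12, 104] [0.4405 0.2946 0.15  ] depth med [0.44  0.295 0.148] zmax 0.153
red [ 28.2 379.3] [25, 375, 7, 9, 18] [0.0668 0.5993 0.15  ] depth med [0.081 0.576 0.204] zmax 0.211
blue [109.4 118.7] [104, 114, 12, 11, 90] [0.7372 0.4167 0.15  ] depth med [0.737 0.417 0.149] zmax 0.152
blue [ 36.6 141.6] [15, 133, 43, 18, 55] [0.6746 0.6062 0.15  ] depth med [0.702 0.667 0.011] zmax 0.015
blue [ 97.4 159.7] [92, 155, 12, 11, 93] [0.6267 0.4447 0.15  ] depth med [0.627 0.445 0.148] zmax 0.153
blue [142.4 179.5] [137, 174, 12, 12, 98] [0.5745 0.3251 0.15  ] depth med [0.576 0.326 0.149] zmax 0.152
blue [506.9 194.1] [502, 186, 10, 18, 151] [ 0.5387 -0.6381  0.15  ] depth med [ 0.546 -0.675  0.082] zmax 0.086
green [152.2 185.2] [139, 173, 24, 23, 313] [0.572  0.3215 0.04  ] depth med [0.565 0.314 0.064] zmax 0.077
green [162.8 231.9] [150, 220, 23, 24, 294] [0.4393 0.2887 0.04  ] depth med [0.436 0.282 0.064] zmax 0.074
green [260.8 329.6] [253, 327, 17, 7, 37] [0.1693 0.0113 0.04  ] depth med [0.204 0.013 0.234] zmax 0.262
green [247.8 332.7] [243, 330, 
[... 2308 characters left out ...]
  ] depth med [-0.155  1.305 -0.114] zmax -0.092
amber [472.1  26.3] [469, 23, 7, 8, 16] [0.0991 1.0422 0.06  ] depth med [-0.123  1.304 -0.109] zmax -0.096
amber [495.8  66.2] [491, 61, 12, 11, 37] [0.3272 0.9576 0.06  ] depth med [-0.07   1.516 -0.333] zmax -0.306
amber [508.8  83.2] [505, 80, 7, 8, 20] [0.4147 0.9351 0.06  ] depth med [-0.07   1.685 -0.47 ] zmax -0.453
153 231 [0.44  0.294 0.152]
143 180 [0.573 0.323 0.151]
110 205 [0.508 0.412 0.136]
361 269 [ 0.342 -0.245  0.154]
411 211 [ 0.493 -0.38   0.155]
231 178 [0.597 0.098 0.01 ]
311 173 [ 0.613 -0.137  0.006]
262 250 [ 0.388  0.007 -0.   ]
231 158 [0.642 0.095 0.093]
387 147 [ 0.631 -0.275  0.319]
300 220 [ 0.475 -0.104  0.003]
```

View pics/crop1.png

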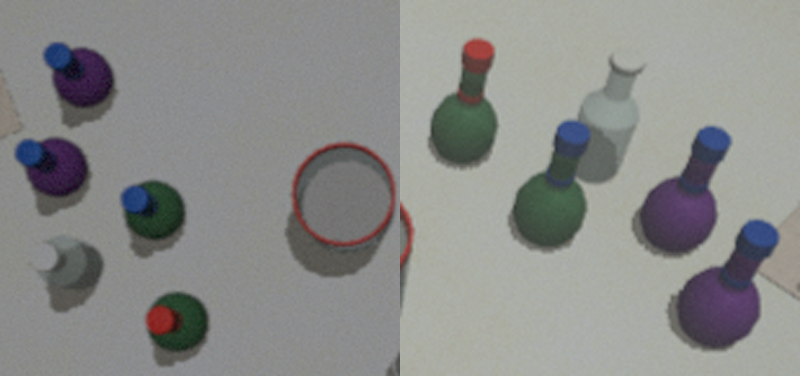

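The crop confirms it: the green-glass flask with the blue stopper is at top (143,180), and the two purple ones are decoys. Next I'll fit the jars, the bottles and the bystanders from depth.

```bash
cat >> h.py <<'E'
from scipy.optimize import least_squares
def fitc(Q,R=None,c0=None):
    c0=Q[:,:2].mean(0) if c0 is None else c0
    if R is None:
        f=lambda p: np.hypot(Q[:,0]-p[0],Q[:,1]-p[1])-p[2]; x0=[*c0,.05]
    else:
        f=lambda p: np.hypot(Q[:,0]-p[0],Q[:,1]-p[1])-R; x0=c0
    s=least_squares(f,x0,loss="soft_l1",f_scale=.002); return s.x, np.median(abs(s.fun)), len(Q)
E
python3 - <<'E'
from h import *
for n in("top","scene"):
    d=cam(n); P=cloud(d); ok=d["range_z"]>0
    print(n)
    for nm,c in(("jr",(.6,.095)),("jb",(.613,-.125))):
        m=ok&(np.hypot(P[...,0]-c[0],P[...,1]-c[1])<.08)&(P[...,2]>.108)&(P[...,2]<.122)
        Q=P[m]; print(nm,fitc(Q),fitc(Q,.058),np.median(Q[:,2]))
        # color fit: rim by pixels -> ray to z=.115
        H=cv2.cvtColor(d["frame"],cv2.COLOR_RGB2HSV)
        C=cv2.inRange(H,(0,90,50),(8,255,255))|cv2.inRange(H,(172,90,50),(180,255,255)) if nm=="jr" else cv2.inRange(H,(100,90,40),(130,255,255))
        vs,us=np.nonzero(C); R=np.array([ray_z(d,u,v,.115) for u,v in zip(us,vs)])
        R=R[np.hypot(R[:,0]-c[0],R[:,1]-c[1])<.075]; print("   color",fitc(R))
    for nm,c,R in(("fr",(.442,.295),.016),("fb",(.576,.327),.016),("amb",(.493,-.38),.017),("cl1",(.508,.412),.017),("cl2",(.342,-.245),.017)):
        h=.15 if R==.016 else .155
        m=ok&(np.hypot(P[...,0]-c[0],P[...,1]-c[1])<.03)&(P[...,2]>h-.006)&(P[...,2]<h+.008)
        Q=P[m]; print(nm,len(Q),Q.mean(0).round(4),(Q.max(0)+Q.min(0))[:2]/2)
        m=ok&(np.hypot(P[...,0]-c[0],P[...,1]-c[1])<.05)&(P[...,2]>.03)&(P[...,2]<(.044 if R==.016 else .08))
        Q=P[m]
        if len(Q)>8: print("   body",fitc(Q,.0355 if R==.016 else .03,c))
    m=ok&(np.hypot(P[...,0]-.388,P[...,1]-.007)<.05)&(P[...,2]>.068); print("beak",fitc(P[m],.029))
    m=ok&(np.hypot(P[...,0]-.6,P[...,1]+.24)<.08)&(P[...,2]>.2); print("stand rod",P[m].mean(0) if m.any() else None, P[m][:,2].max() if m.any() else None)
    m=ok&(np.hypot(P[...,0]-.6,P[...,1]+.25)<.08)&(P[...,2]>.008)&(P[...,2]<.016);print("stand base",P[m].mean(0),m.sum(), np.percentile(P[m],[2,98],axis=0))
E
```

```text
top
jr (array([0.58640227, 0.09548506, 0.05764525]), np.float64(0.0010556916455437063), 218) (array([0.58637334, 0.09547162]), np.float64(0.001054940571493971), 218) 0.11400882673530688
   color (array([0.58557572, 0.09491488, 0.05733839]), np.float64(0.0012099943747333752), 221)
jb (array([ 0.60236301, -0.12272717,  0.05770361]), np.float64(0.0011600816730769278), 222) (array([ 0.60236459, -0.12272686]), np.float64(0.0011705337717790136), 222) 0.11339649137440488
   color (array([ 0.60178019, -0.12265469,  0.05724426]), np.float64(0.000939130862123036), 183)
fr 113 [0.4407 0.2963 0.1486] [0.44101615 0.29615519]
   body (array([0.44061843, 0.29743647]), np.float64(0.00036082106817147963), 30)
fb 110 [0.575  0.3274 0.1488] [0.57481907 0.32805091]
   body (array([0.57581298, 0.32871978]), np.float64(0.00028188428456446535), 28)
amb 126 [ 0.4924 -0.3837  0.1541] [ 0.49305247 -0.38406465]
   body (array([ 0.49274988, -0.38528218]), np.float64(0.0004205319574259632), 101)
cl1 128 [0.5098 0.4253 0.1536] [0.50964062 0.42536217]
   body (array([0.5100927 , 0.42650293]), np.float64(0.00043921
[... 1279 characters left out ...]
b 161 [ 0.4978 -0.3824  0.1536] [ 0.49582841 -0.3824269 ]
   body (array([ 0.49466453, -0.38318491]), np.float64(0.0006713415629680565), 363)
cl1 102 [0.5145 0.4253 0.1534] [0.5133018  0.42607135]
   body (array([0.51211688, 0.42839589]), np.float64(0.0007835002900409248), 219)
cl2 113 [ 0.3494 -0.2479  0.1533] [ 0.34755295 -0.24753492]
   body (array([ 0.34637285, -0.24777266]), np.float64(0.0006602640081748955), 305)
beak (array([0.39319879, 0.00975915]), np.float64(0.0011560806889994932), 107)
stand rod [ 0.64324379 -0.27535789  0.28876188] 0.3410948029532634
stand base [ 0.63956443 -0.27223655  0.01104251] 613 [[ 0.6028213  -0.30514961  0.00834129]
 [ 0.67423528 -0.24101494  0.01410299]]
```

```bash
cat >> h.py <<'E'
from scipy.spatial.transform import Rotation as Ro
JR=np.array([.588,.096]);JB=np.array([.604,-.122]);FR=np.array([.442,.298]);FB=np.array([.577,.3295]);AM=np.array([.494,-.384])
def plan(wps):
    """wps: list of (x,y,z,az_deg or None, opening, nrows); prints rows in tool axes"""
    s=r.read_state(); p=s["tcp_pos"]; q=Ro.from_quat(s["ee_rot"]); 
    ax=q.as_matrix()[:,0]; cur=[*p,np.degrees(np.arctan2(ax[1],ax[0]))]
    for x,y,z,az,o,n in wps:
        tgt=np.array([x,y,z,cur[3] if az is None else az],float)
        for k in range(1,n+1):
            c=np.array(cur)+(tgt-np.array(cur))*k/n
            a=np.radians(c[3]); R=np.array([[np.cos(a),np.sin(a),0],[np.sin(a),-np.cos(a),0],[0,0,-1]])
            rv=(q.inv()*Ro.from_matrix(R)).as_rotvec(degrees=True)
            sh=q.inv().apply(c[:3]-p)*1000
            print([o,*[int(round(v)) for v in sh],*[round(float(v),1) for v in rv]],end=",")
        cur=tgt
    print()
def st():
    s=r.read_state(); q=Ro.from_quat(s["ee_rot"]); m=q.as_matrix()
    print("t",s["clock"],"tcp",s["tcp_pos"].round(4),"az",np.degrees(np.arctan2(m[1,0],m[0,0])).round(1),"zax",m[:,2].round(3),"F",s["contact_force"].round(1),"M",s["moment"].round(2),"gap",round(s["finger_gap"],4),"j",s["joint_pos"].round(2))
E
python3 - <<'E'
from h import *
plan([(.5,-.15,.46,-16.7,100,10),(.442,.298,.42,34,100,9)])
E
```

```text
[100, -33, -43, -6, -0.0, 0.0, -5.5],[100, -66, -86, -11, -0.0, 0.0, -11.1],[100, -99, -129, -17, -0.0, 0.0, -16.6],[100, -132, -172, -22, -0.0, 0.0, -22.2],[100, -164, -215, -28, -0.0, 0.0, -27.7],[100, -197, -258, -33, -0.0, 0.0, -33.3],[100, -230, -301, -39, -0.0, 0.0, -38.8],[100, -263, -344, -44, -0.0, 0.0, -44.3],[100, -296, -387, -50, -0.0, 0.0, -49.9],[100, -329, -430, -55, -0.0, 0.0, -55.4],[100, -378, -439, -51, -0.0, 0.0, -61.1],[100, -427, -448, -46, -0.0, 0.0, -66.7],[100, -477, -457, -42, -0.0, 0.0, -72.3],[100, -526, -466, -37, -0.0, 0.0, -78.0],[100, -576, -476, -33, -0.0, 0.0, -83.6],[100, -625, -485, -29, -0.0, 0.0, -89.2],[100, -674, -494, -24, -0.0, 0.0, -94.9],[100, -724, -503, -20, -0.0, 0.0, -100.5],[100, -773, -512, -15, -0.0, 0.0, -106.1],
```

Call:
move_arm(plan=[[[100, -33, -43, -6, 0, 0, -5.5], [100, -66, -86, -11, 0, 0, -11], [100, -99, -129, -17, 0, 0, -16.5], [100, -132, -172, -22, 0, 0, -22], [100, -164, -215, -28, 0, 0, -27.5], [100, -197, -258, -33, 0, 0, -33], [100, -230, -301, -39, 0, 0, -39], [100, -263, -344, -44, 0, 0, -44], [100, -296, -387, -50, 0, 0, -50], [100, -329, -430, -55, 0, 0, -55], [100, -378, -439, -51, 0, 0, -61], [100, -427, -448, -46, 0, 0, -67], [100, -477, -457, -42, 0, 0, -72], [100, -526, -466, -37, 0, 0, -78], [100, -576, -476, -33, 0, 0, -84], [100, -625, -485, -29, 0, 0, -89], [100, -674, -494, -24, 0, 0, -95], [100, -724, -503, -20, 0, 0, -100.5], [100, -773, -512, -15, 0, 0, -106], [100, -773, -512, -15, 0, 0, -106]]])

```text
clock: 2.85
tcp_pos: [0.4411, 0.3005, 0.4194]
ee_rot: [0.956, 0.294, -0.0, -0.0]
contact_force: [-1.5, -0.2, 0.4]
finger_gap: 0.0851
```

Run:
```python
from h import *
st(); d=cam("wrist"); save("w1.png",d["frame"],1.5)
print(proj(d,[(.442,.298,.15),(.577,.3295,.15)]))
P=cloud(d);ok=d["range_z"]>0
m=ok&(np.hypot(P[...,0]-.442,P[...,1]-.298)<.035)&(P[...,2]>.143)&(P[...,2]<.16)
print(m.sum(),P[m].mean(0) if m.any() else 0)
```

```text
t 2.85 tcp [0.4411 0.3005 0.4194] az 34.1 zax [-0.001  0.001 -1.   ] F [-1.5 -0.2  0.4] M [-0.03 -0.05 -0.  ] gap 0.0851 j [ 0.48  0.11 -0.2   1.26  0.    1.45]
[[251.05228287 195.8283137 ]
 [409.50224721 253.26471757]]
1289 [0.43788708 0.29850824 0.15055899]
```

View pics/w1.png

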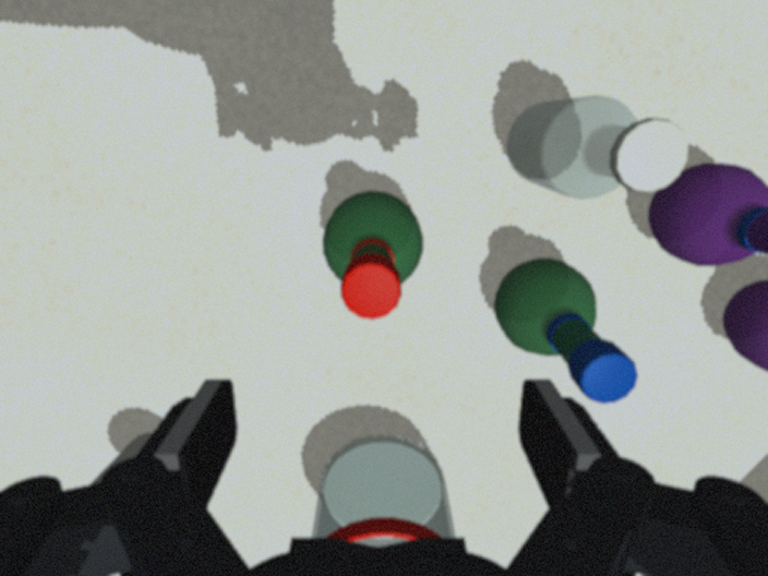

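Call:
move_arm(plan=[[[100, -2, 1, 40, 0, 0, 0], [100, -2, 1, 80, 0, 0, 0], [100, -2, 1, 115, 0, 0, 0], [100, -2, 1, 140, 0, 0, 0], [100, -2, 1, 152, 0, 0, 0], [100, -2, 1, 157, 0, 0, 0], [100, -2, 1, 157, 0, 0, 0], [60, -2, 1, 157, 0, 0, 0], [40, -2, 1, 157, 0, 0, 0], [36, -2, 1, 157, 0, 0, 0], [33, -2, 1, 157, 0, 0, 0], [30, -2, 1, 157, 0, 0, 0], [20, -2, 1, 157, 0, 0, 0], [0, -2, 1, 157, 0, 0, 0], [0, -2, 1, 157, 0, 0, 0], [0, -2, 1, 157, 0, 0, 0]]], squeeze=40)

```text
clock: 4.9
tcp_pos: [0.4404, 0.2972, 0.2631]
ee_rot: [0.956, 0.292, 0.0, 0.0]
contact_force: [-0.4, -0.3, 4.9]
finger_gap: 0.0276
```

Run:
```python
from h import *
st(); d=cam("wrist"); save("w2.png",d["frame"],1.2)
d=cam("scene"); save("s2.png",d["frame"][60:260,260:460],3)
```

```text
t 4.9 tcp [0.4404 0.2972 0.2631] az 34.0 zax [ 0. -0. -1.] F [-0.4 -0.3  4.9] M [-0.32  0.15 -0.01] gap 0.0276 j [ 0.47  0.23 -0.41  0.93 -0.    1.45]
```

View pics/w2.png

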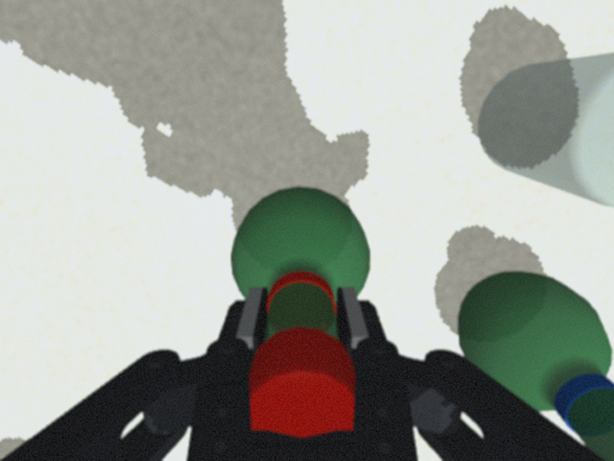

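View pics/s2.png

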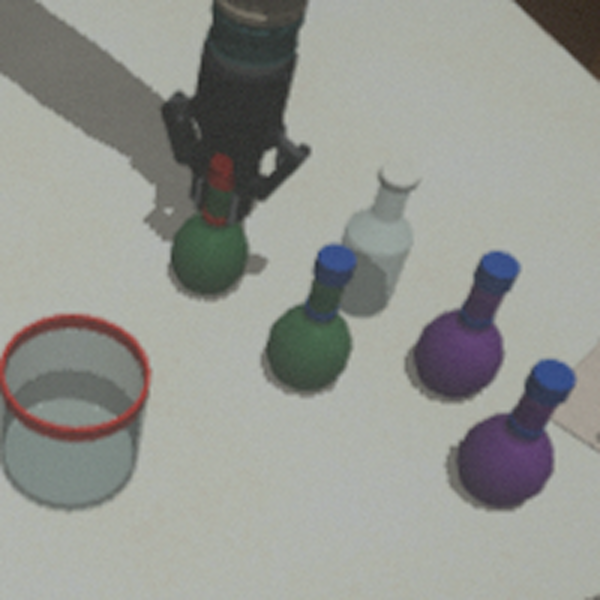

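Run:
```python
from h import *
plan([(.44,.297,.45,34,0,6),(.588,.096,.45,10,0,8)])
```

```text
[0, 0, 0, -31, 0.0, -0.0, -0.0],[0, 0, 0, -62, 0.0, -0.0, -0.0],[0, 0, 0, -93, 0.0, -0.0, -0.0],[0, 0, 0, -125, 0.0, -0.0, -0.0],[0, 0, 0, -156, 0.0, -0.0, -0.0],[0, 0, 0, -187, 0.0, -0.0, -0.0],[0, 1, 31, -187, 0.0, -0.0, 3.0],[0, 2, 62, -187, 0.0, -0.0, 6.0],[0, 3, 93, -187, 0.0, -0.0, 9.0],[0, 5, 125, -187, 0.0, -0.0, 12.0],[0, 6, 156, -187, 0.0, -0.0, 15.0],[0, 7, 187, -187, 0.0, -0.0, 18.0],[0, 9, 218, -187, 0.0, -0.0, 21.0],[0, 10, 249, -187, 0.0, -0.0, 24.0],
```

Call:
move_arm(plan=[[[0, 0, 0, -8, 0, 0, 0], [0, 0, 0, -31, 0, 0, 0], [0, 0, 0, -62, 0, 0, 0], [0, 0, 0, -93, 0, 0, 0], [0, 0, 0, -125, 0, 0, 0], [0, 0, 0, -156, 0, 0, 0], [0, 0, 0, -180, 0, 0, 0], [0, 0, 10, -187, 0, 0, 1], [0, 1, 31, -187, 0, 0, 3], [0, 2, 62, -187, 0, 0, 6], [0, 3, 93, -187, 0, 0, 9], [0, 5, 125, -187, 0, 0, 12], [0, 6, 156, -187, 0, 0, 15], [0, 7, 187, -187, 0, 0, 18], [0, 9, 218, -187, 0, 0, 21], [0, 10, 238, -187, 0, 0, 23], [0, 10, 249, -187, 0, 0, 24], [0, 10, 249, -187, 0, 0, 24], [0, 10, 249, -187, 0, 0, 24]]])

```text
clock: 7.38
tcp_pos: [0.5875, 0.097, 0.4501]
ee_rot: [0.996, 0.088, -0.0, -0.0]
contact_force: [-0.6, 0.1, -1.7]
finger_gap: 0.0277
```

Run:
```python
from h import *
st(); w=cam("wrist"); save("w3.png",w["frame"],1.2)
d=cam("scene"); save("s3.png",d["frame"][60:260,160:360],3)
t=cam("top"); save("t3.png",t["frame"][80:280,130:380],3)
P=cloud(w);ok=w["range_z"]>0
m=ok&(np.hypot(P[...,0]-.588,P[...,1]-.096)<.075)&(P[...,2]>.106)&(P[...,2]<.122)
print(m.sum(),fitc(P[m],.058))
```

```text
t 7.375 tcp [0.5875 0.097  0.4501] az 10.1 zax [-0.  0. -1.] F [-0.6  0.1 -1.7] M [ 0.05 -0.    0.02] gap 0.0277 j [ 0.05  0.2  -0.02  1.34  0.    1.45]
1234 (array([0.58524128, 0.09520835]), np.float64(0.0011575260734690354), 1234)
```

View pics/w3.png

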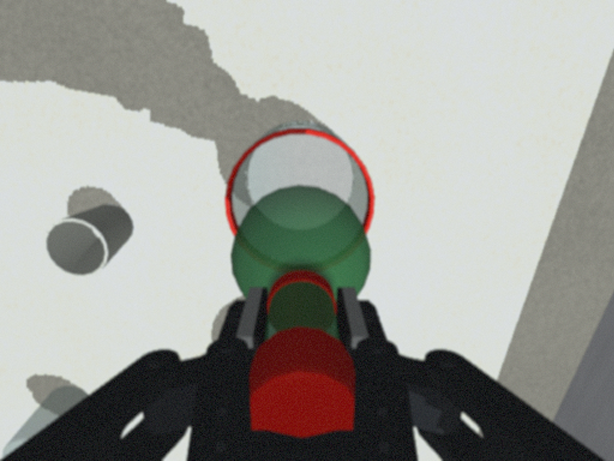

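View pics/s3.png

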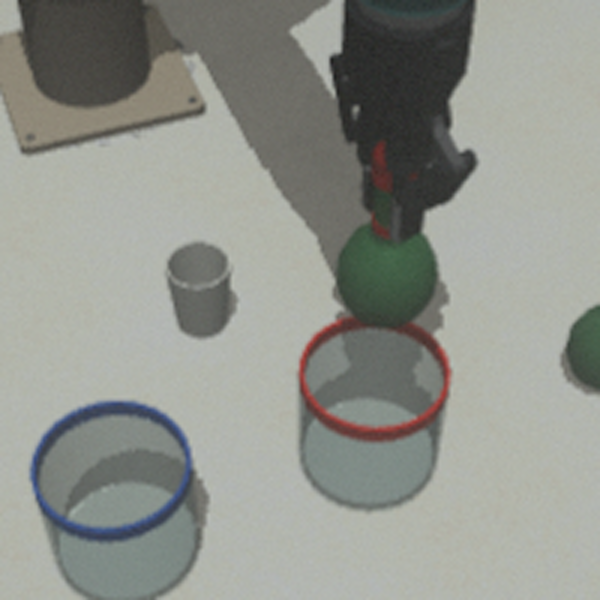

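View pics/t3.png

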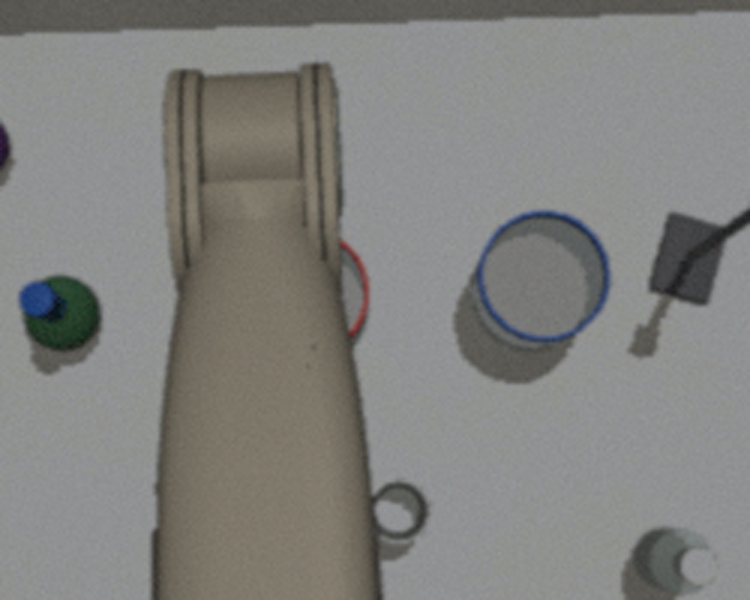

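Call:
move_arm(plan=[[[0, -1, 1, 15, 0, 0, 0], [0, -1, 1, 40, 0, 0, 0], [0, -1, 1, 65, 0, 0, 0], [0, -1, 1, 90, 0, 0, 0], [0, -1, 1, 110, 0, 0, 0], [0, -1, 1, 130, 0, 0, 0], [0, -1, 1, 145, 0, 0, 0], [0, -1, 1, 158, 0, 0, 0], [0, -1, 1, 166, 0, 0, 0], [0, -1, 1, 171, 0, 0, 0], [0, -1, 1, 174, 0, 0, 0], [0, -1, 1, 176, 0, 0, 0], [0, -1, 1, 178, 0, 0, 0], [0, -1, 1, 179, 0, 0, 0], [0, -1, 1, 179, 0, 0, 0]]])

```text
clock: 9.4
tcp_pos: [0.5867, 0.0959, 0.2713]
ee_rot: [0.996, 0.088, 0.0, -0.0]
contact_force: [-0.4, -0.3, -1.3]
finger_gap: 0.0279
```

Run:
```python
from h import *
st()
d=cam("scene"); save("s4.png",d["frame"][100:260,200:360],4)
```

```text
t 9.4 tcp [0.5867 0.0959 0.2713] az 10.1 zax [ 0.  0. -1.] F [-0.4 -0.3 -1.3] M [-0.02 -0.03  0.04] gap 0.0279 j [ 0.05  0.32 -0.26  0.99  0.    1.45]
```

View pics/s4.png

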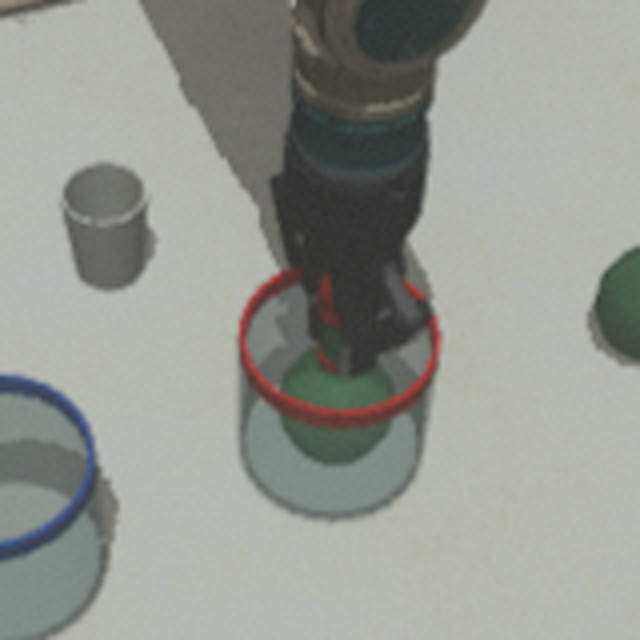

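Flask in the jar at mid-radius with about 2 mm still to go, and no contact yet. I'll creep down.

Call:
move_arm(plan=[[[0, 0, 0, 1, 0, 0, 0], [0, 0, 0, 1.5, 0, 0, 0], [0, 0, 0, 2, 0, 0, 0], [0, 0, 0, 2.5, 0, 0, 0], [0, 0, 0, 2.5, 0, 0, 0]]])

```text
clock: 10.07
tcp_pos: [0.5868, 0.096, 0.2692]
ee_rot: [0.996, 0.088, 0.0, -0.0]
contact_force: [-1.2, -0.8, 0.6]
finger_gap: 0.0275
```

Call:
move_arm(plan=[[[0, 0, 0, 0.5, 0, 0, 0], [0, 0, 0, 1, 0, 0, 0], [0, 0, 0, 1, 0, 0, 0]]])

```text
clock: 10.45
tcp_pos: [0.587, 0.096, 0.2692]
ee_rot: [0.996, 0.088, 0.001, -0.0]
contact_force: [-1.3, 0.2, 5.1]
finger_gap: 0.0272
```

Call:
move_arm(plan=[[[34, 0, 0, 0, 0, 0, 0], [38, 0, 0, 0, 0, 0, 0], [42, 0, 0, 0, 0, 0, 0], [50, 0, 0, 0, 0, 0, 0], [55, 0, 0, 0, 0, 0, 0], [55, 0, 0, 0, 0, 0, 0], [55, 0, 0, 0, 0, 0, 0]]])

```text
clock: 11.32
tcp_pos: [0.587, 0.096, 0.2692]
ee_rot: [0.996, 0.088, 0.001, -0.0]
contact_force: [0.6, -0.7, 0.6]
finger_gap: 0.0469
```

Run:
```python
from h import *
st(); w=cam("wrist"); save("w5.png",w["frame"],1.2)
d=cam("scene"); save("s5.png",d["frame"][100:260,200:360],3)
```

```text
t 11.325 tcp [0.587  0.096  0.2692] az 10.1 zax [ 0.002  0.    -1.   ] F [ 0.6 -0.7  0.6] M [ 0.03 -0.03 -0.04] gap 0.0469 j [ 0.05  0.33 -0.26  0.98  0.    1.45]
```

View pics/w5.png

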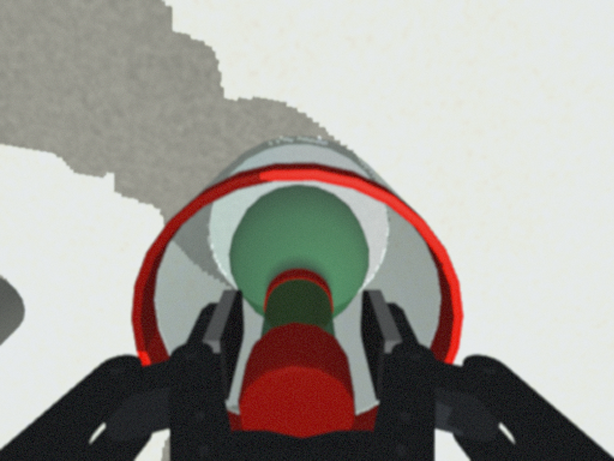

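View pics/s5.png

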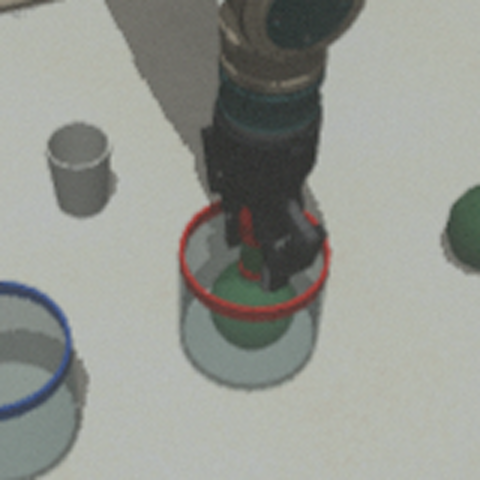

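Run:
```python
from h import *
plan([(.587,.096,.42,10.1,55,5),(.577,.3295,.42,29.7,100,7)])
```

```text
[55, 0, 0, -30, 0.0, -0.1, -0.0],[55, 0, 0, -60, 0.0, -0.1, -0.0],[55, 0, 0, -90, 0.0, -0.1, -0.0],[55, 0, 0, -121, 0.0, -0.1, -0.0],[55, 0, 0, -151, 0.0, -0.1, -0.0],[100, 5, -33, -151, 0.0, -0.1, -2.8],[100, 9, -66, -151, 0.0, -0.1, -5.6],[100, 13, -99, -151, 0.0, -0.1, -8.4],[100, 18, -132, -151, 0.0, -0.1, -11.2],[100, 22, -165, -151, 0.0, -0.1, -14.0],[100, 27, -199, -151, 0.0, -0.1, -16.8],[100, 31, -232, -151, 0.0, -0.1, -19.6],
```

Call:
move_arm(plan=[[[55, 0, 0, -10, 0, 0, 0], [55, 0, 0, -30, 0, 0, 0], [55, 0, 0, -60, 0, 0, 0], [55, 0, 0, -95, 0, 0, 0], [55, 0, 0, -125, 0, 0, 0], [55, 0, 0, -151, 0, 0, 0], [100, 5, -33, -151, 0, 0, -3], [100, 9, -66, -151, 0, 0, -6], [100, 13, -99, -151, 0, 0, -8.5], [100, 18, -132, -151, 0, 0, -11], [100, 22, -165, -151, 0, 0, -14], [100, 27, -199, -151, 0, 0, -17], [100, 31, -220, -151, 0, 0, -19], [100, 31, -232, -151, 0, 0, -19.5], [100, 31, -232, -151, 0, 0, -19.5], [100, 31, -232, -151, 0, 0, -19.5]]])

```text
clock: 13.42
tcp_pos: [0.5768, 0.329, 0.4202]
ee_rot: [0.967, 0.255, 0.001, 0.0]
contact_force: [-0.5, 0.2, -0.4]
finger_gap: 0.0854
```

Run:
```python
from h import *
st(); d=cam("wrist"); save("w6.png",d["frame"],1.5)
P=cloud(d);ok=d["range_z"]>0
m=ok&(np.hypot(P[...,0]-.577,P[...,1]-.3295)<.035)&(P[...,2]>.143)&(P[...,2]<.16)
print(m.sum(),P[m].mean(0) if m.any() else 0)
t=cam("top"); save("t6.png",t["frame"][80:280,80:380],2.6)
```

```text
t 13.425 tcp [0.5768 0.329  0.4202] az 29.5 zax [ 0.001 -0.    -1.   ] F [-0.5  0.2 -0.4] M [0.04 0.02 0.04] gap 0.0854 j [ 0.42  0.34  0.09  1.32 -0.    1.48]
1299 [0.57327442 0.32966865 0.15056962]
```

View pics/w6.png

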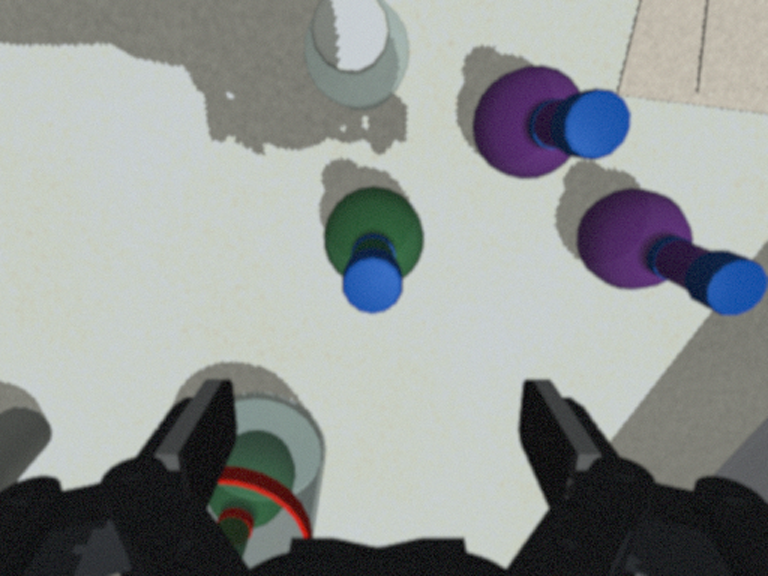

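View pics/t6.png

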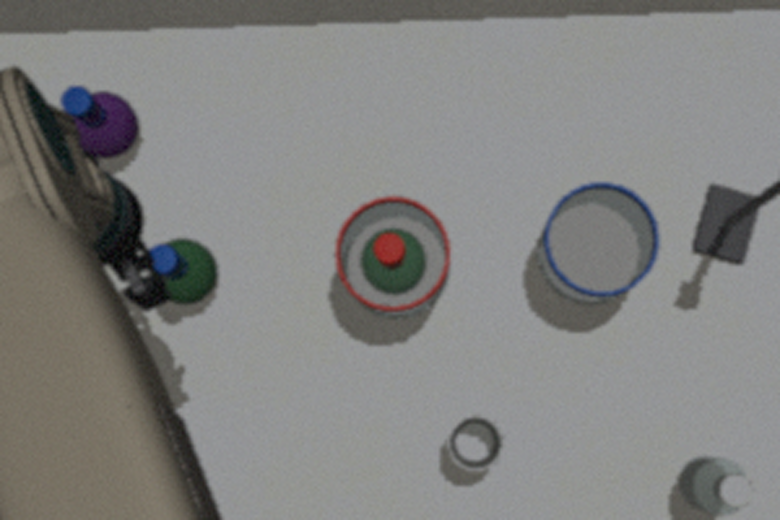

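The red flask stands centred in the red jar, with its stopper at t6 (389,249). The gripper is over the green blue-stoppered flask at w6 (372,284). Same grasp as before.

Call:
move_arm(plan=[[[100, -2, -1, 40, 0, 0, 0], [100, -2, -1, 80, 0, 0, 0], [100, -2, -1, 115, 0, 0, 0], [100, -2, -1, 140, 0, 0, 0], [100, -2, -1, 152, 0, 0, 0], [100, -2, -1, 157, 0, 0, 0], [100, -2, -1, 157, 0, 0, 0], [60, -2, -1, 157, 0, 0, 0], [40, -2, -1, 157, 0, 0, 0], [36, -2, -1, 157, 0, 0, 0], [33, -2, -1, 157, 0, 0, 0], [30, -2, -1, 157, 0, 0, 0], [20, -2, -1, 157, 0, 0, 0], [0, -2, -1, 157, 0, 0, 0], [0, -2, -1, 157, 0, 0, 0], [0, -2, -1, 157, 0, 0, 0]]], squeeze=40)

```text
clock: 15.52
tcp_pos: [0.575, 0.3288, 0.2638]
ee_rot: [0.967, 0.255, 0.001, 0.0]
contact_force: [-2.3, -1.3, 5.3]
finger_gap: 0.0277
```

Run:
```python
from h import *
st()
x,y,z=r.read_state()["tcp_pos"]
plan([(x,y,z+.19,None,0,7),(.56,.1,z+.19,10,0,7),(.603,-.123,z+.19,-11,0,7)])
```

```text
t 15.525 tcp [0.575  0.3288 0.2638] az 29.5 zax [ 0.002 -0.    -1.   ] F [-2.3 -1.3  5.3] M [-0.28  0.44 -0.04] gap 0.0277 j [ 0.42  0.44 -0.11  1.02 -0.    1.48]
[0, 0, 0, -27, 0.1, -0.1, -0.0],[0, 0, 0, -54, 0.1, -0.1, -0.0],[0, 0, 0, -81, 0.1, -0.1, -0.0],[0, 0, 0, -109, 0.1, -0.1, -0.0],[0, 0, 0, -136, 0.1, -0.1, -0.0],[0, 0, 0, -163, 0.1, -0.1, -0.0],[0, 0, 0, -190, 0.1, -0.1, -0.0],[0, -18, 28, -190, 0.1, -0.1, 2.8],[0, -36, 55, -190, 0.1, -0.1, 5.6],[0, -54, 82, -190, 0.0, -0.1, 8.4],[0, -72, 110, -190, 0.0, -0.1, 11.1],[0, -89, 137, -190, 0.0, -0.1, 13.9],[0, -107, 165, -190, 0.0, -0.1, 16.7],[0, -125, 192, -190, 0.0, -0.1, 19.5],[0, -136, 223, -190, 0.0, -0.1, 22.5],[0, -146, 253, -190, 0.0, -0.1, 25.5],[0, -156, 284, -190, 0.0, -0.1, 28.5],[0, -167, 315, -190, 0.0, -0.1, 31.5],[0, -177, 346, -190, 0.0, -0.1, 34.5],[0, -187, 376, -190, 0.0, -0.1, 37.5],[0, -198, 407, -190, 0.0, -0.1, 40.5],
```

Call:
move_arm(plan=[[[0, 0, 0, -8, 0, 0, 0], [0, 0, 0, -30, 0, 0, 0], [0, 0, 0, -65, 0, 0, 0], [0, 0, 0, -100, 0, 0, 0], [0, 0, 0, -135, 0, 0, 0], [0, 0, 0, -170, 0, 0, 0], [0, 0, 0, -192, 0, 0, 0], [0, -5, 8, -200, 0, 0, 1], [0, -20, 31, -200, 0, 0, 3], [0, -40, 61, -200, 0, 0, 6], [0, -60, 92, -200, 0, 0, 9], [0, -80, 122, -200, 0, 0, 12.5], [0, -102, 157, -200, 0, 0, 16], [0, -125, 192, -200, 0, 0, 19.5], [0, -138, 230, -200, 0, 0, 23], [0, -152, 270, -200, 0, 0, 27], [0, -165, 310, -200, 0, 0, 31], [0, -179, 350, -200, 0, 0, 35], [0, -191, 385, -200, 0, 0, 38.5], [0, -198, 407, -200, 0, 0, 40.5]]])

```text
clock: 18.02
tcp_pos: [0.6023, -0.1249, 0.4624]
ee_rot: [0.995, -0.098, -0.0, -0.0]
contact_force: [0.1, 0.1, -0.5]
finger_gap: 0.0272
```

Call:
move_arm(plan=[[[0, 0, 0, 0, 0, 0, 0]]])

```text
clock: 18.15
tcp_pos: [0.6022, -0.1263, 0.4615]
ee_rot: [0.995, -0.099, -0.001, -0.001]
contact_force: [0.3, 0.6, -2.1]
finger_gap: 0.0276
```

Run:
```python
from h import *
st(); w=cam("wrist"); save("w7.png",w["frame"],1.2)
d=cam("scene"); save("s7.png",d["frame"][60:280,120:360],2.5)
P=cloud(w);ok=w["range_z"]>0
m=ok&(np.hypot(P[...,0]-.603,P[...,1]+.123)<.075)&(P[...,2]>.106)&(P[...,2]<.122)
print(m.sum(),fitc(P[m],.058))
```

```text
t 18.15 tcp [ 0.6022 -0.1263  0.4615] az -11.3 zax [-0.002  0.001 -1.   ] F [ 0.3  0.6 -2.1] M [ 0.04 -0.02  0.03] gap 0.0276 j [-0.31  0.24  0.04  1.38  0.    1.46]
1196 (array([ 0.60105691, -0.12374031]), np.float64(0.0011741350053786105), 1196)
```

View pics/s7.png

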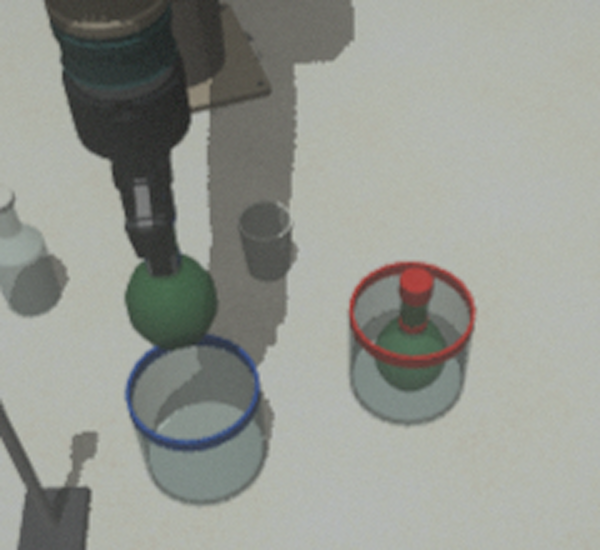

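View pics/w7.png

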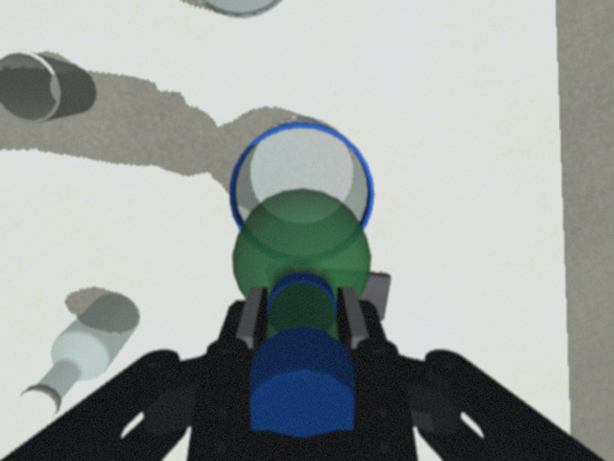

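Call:
move_arm(plan=[[[0, 0, -2, 10, 0, 0, 0], [0, 0, -3, 35, 0, 0, 0], [0, 0, -3, 65, 0, 0, 0], [0, 0, -3, 95, 0, 0, 0], [0, 0, -3, 118, 0, 0, 0], [0, 0, -3, 138, 0, 0, 0], [0, 0, -3, 154, 0, 0, 0], [0, 0, -3, 167, 0, 0, 0], [0, 0, -3, 176, 0, 0, 0], [0, 0, -3, 181, 0, 0, 0], [0, 0, -3, 184, 0, 0, 0], [0, 0, -3, 186, 0, 0, 0], [0, 0, -3, 188, 0, 0, 0], [0, 0, -3, 189, 0, 0, 0], [0, 0, -3, 189, 0, 0, 0]]])

```text
clock: 20.12
tcp_pos: [0.6021, -0.1214, 0.2726]
ee_rot: [0.995, -0.098, -0.001, -0.001]
contact_force: [0.5, -0.2, -1.0]
finger_gap: 0.0275
```

Call:
move_arm(plan=[[[0, 0, 1, 1, 0, 0, 0], [0, 0, 1, 1.5, 0, 0, 0], [0, 0, 1, 2, 0, 0, 0], [0, 0, 1, 2.5, 0, 0, 0], [0, 0, 1, 3, 0, 0, 0], [0, 0, 1, 3, 0, 0, 0]]])

```text
clock: 20.88
tcp_pos: [0.602, -0.1224, 0.2699]
ee_rot: [0.995, -0.098, -0.001, -0.001]
contact_force: [-0.6, -0.0, 0.4]
finger_gap: 0.0277
```

Call:
move_arm(plan=[[[0, 0, 0, 0.5, 0, 0, 0], [0, 0, 0, 1, 0, 0, 0], [0, 0, 0, 1, 0, 0, 0]]])

```text
clock: 21.25
tcp_pos: [0.6022, -0.1225, 0.2698]
ee_rot: [0.995, -0.098, -0.001, -0.001]
contact_force: [-0.7, -0.5, 4.9]
finger_gap: 0.0276
```

Light contact on the floor, 5 N. I'll release.

Call:
move_arm(plan=[[[34, 0, 0, 0, 0, 0, 0], [38, 0, 0, 0, 0, 0, 0], [42, 0, 0, 0, 0, 0, 0], [50, 0, 0, 0, 0, 0, 0], [55, 0, 0, 0, 0, 0, 0], [55, 0, 0, 0, 0, 0, 0], [55, 0, 0, 0, 0, 0, 0]]])

```text
clock: 22.12
tcp_pos: [0.6023, -0.1225, 0.2699]
ee_rot: [0.995, -0.098, -0.0, -0.001]
contact_force: [0.1, -0.3, 0.5]
finger_gap: 0.0467
```

Run:
```python
from h import *
st(); w=cam("wrist"); save("w8.png",w["frame"],1.2)
x,y,z=r.read_state()["tcp_pos"]
plan([(x,y,.46,None,55,7),(.47,-.2,.45,-23,100,5),(.494,-.384,.43,-37.9,100,6)])
```

```text
t 22.125 tcp [ 0.6023 -0.1225  0.2699] az -11.2 zax [-0.001  0.001 -1.   ] F [ 0.1 -0.3  0.5] M [ 0.03  0.03 -0.02] gap 0.0467 j [-0.31  0.36 -0.22  1.    0.    1.46]
[55, 0, 0, -27, -0.1, 0.0, -0.0],[55, 0, 0, -54, -0.1, 0.0, -0.0],[55, 0, 0, -81, -0.1, 0.0, -0.0],[55, 0, 0, -109, -0.1, 0.0, -0.0],[55, 0, 0, -136, -0.1, 0.0, -0.0],[55, 0, 0, -163, -0.1, 0.0, -0.0],[55, 0, 0, -190, -0.1, 0.0, -0.0],[100, -23, 20, -188, -0.1, 0.1, 2.4],[100, -46, 41, -186, -0.1, 0.1, 4.7],[100, -69, 61, -184, -0.1, 0.1, 7.1],[100, -92, 81, -182, -0.0, 0.1, 9.4],[100, -115, 102, -180, -0.0, 0.1, 11.8],[100, -105, 131, -177, -0.0, 0.1, 14.3],[100, -95, 160, -174, -0.0, 0.1, 16.8],[100, -85, 189, -170, -0.0, 0.1, 19.3],[100, -75, 219, -167, -0.0, 0.1, 21.7],[100, -65, 248, -164, -0.0, 0.1, 24.2],[100, -56, 277, -160, -0.0, 0.1, 26.7],
```

View pics/w8.png

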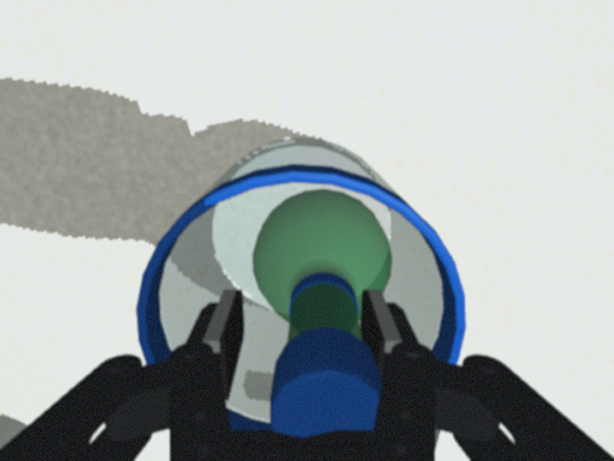

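The flask slid about 9 mm towards tool +x with a finger on release. It is upright, but its stopper could catch on the pad when I lift. I'll centre the jaws on it first.

Call:
move_arm(plan=[[[55, 2, 0, 0, 0, 0, 0], [55, 5, 0, 0, 0, 0, 0], [55, 8, 0, 0, 0, 0, 0], [55, 9, 0, 0, 0, 0, 0], [55, 9, 0, 0, 0, 0, 0], [55, 9, 0, 0, 0, 0, 0]]])

```text
clock: 22.92
tcp_pos: [0.611, -0.1242, 0.2698]
ee_rot: [0.995, -0.098, -0.0, -0.001]
contact_force: [-0.3, -1.0, 0.1]
finger_gap: 0.0472
```

Run:
```python
from h import *
st(); w=cam("wrist"); save("w9.png",w["frame"],1.2)
```

```text
t 22.925 tcp [ 0.611  -0.1242  0.2698] az -11.2 zax [-0.001  0.001 -1.   ] F [-0.3 -1.   0.1] M [ 0.01 -0.01  0.01] gap 0.0472 j [-0.3   0.37 -0.19  1.01  0.    1.46]
```

View pics/w9.png

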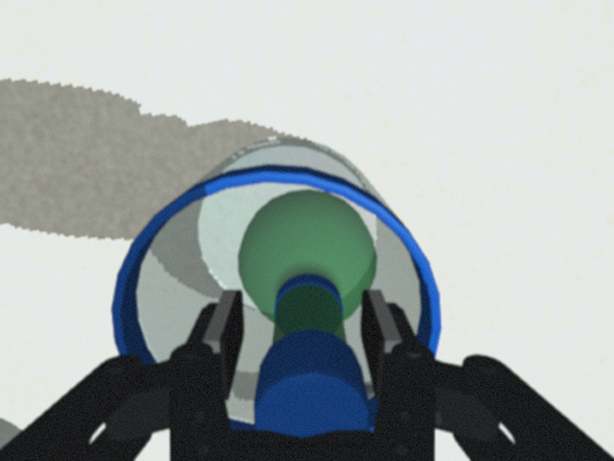

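Run:
```python
from h import *
a=cv2.imread("pics/w8.png")
def bluec(img):
    H=cv2.cvtColor(img,cv2.COLOR_RGB2HSV); m=cv2.inRange(H,(45,60,30),(90,255,255)); m[:150]=0;m[:,:180]=0;m[:,340:]=0; m[225:]=0
    vs,us=np.nonzero(m); return us.min(),us.max(),us.mean().round(2),vs.min(),len(us)
for f in("pics/w8.png","pics/w9.png"):
    i=cv2.cvtColor(cv2.resize(cv2.imread(f),(512,384)),cv2.COLOR_BGR2RGB); print(f,bluec(i))
for k in range(3): print(bluec(cam("wrist")["frame"]))
d=cam("scene"); save("s9.png",d["frame"][150:270,150:270],5)
```

```text
pics/w8.png (np.int64(212), np.int64(325), np.float64(268.12), np.int64(159), 6031)
pics/w9.png (np.int64(199), np.int64(313), np.float64(255.82), np.int64(159), 6001)
(np.int64(199), np.int64(313), np.float64(255.63), np.int64(159), 5978)
(np.int64(199), np.int64(313), np.float64(255.64), np.int64(159), 5988)
(np.int64(199), np.int64(313), np.float64(255.58), np.int64(159), 5990)
```

View pics/s9.png

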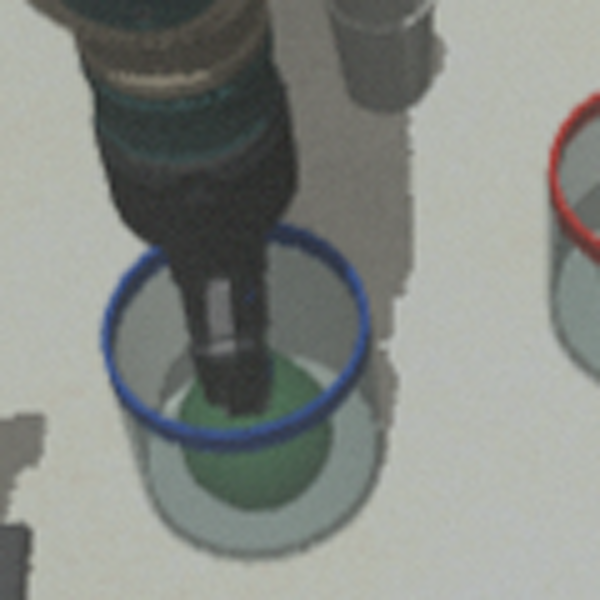

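Call:
move_arm(plan=[[[55, 2, 0, 0, 0, 0, 0], [55, 3, 0, 0, 0, 0, 0], [55, 3, 0, 0, 0, 0, 0], [55, 3, 0, -3, 0, 0, 0], [55, 3, 0, -6, 0, 0, 0], [55, 3, 0, -10, 0, 0, 0], [55, 3, 0, -15, 0, 0, 0], [55, 3, 0, -15, 0, 0, 0]]])

```text
clock: 24.18
tcp_pos: [0.6143, -0.1249, 0.2857]
ee_rot: [0.995, -0.098, 0.0, -0.0]
contact_force: [-0.1, 0.3, -0.1]
finger_gap: 0.047
```

Run:
```python
from h import *
st(); w=cam("wrist"); save("w10.png",w["frame"],1.2)
```

```text
t 24.175 tcp [ 0.6143 -0.1249  0.2857] az -11.2 zax [ 0.001  0.001 -1.   ] F [-0.1  0.3 -0.1] M [ 0.01 -0.04 -0.02] gap 0.047 j [-0.3   0.36 -0.17  1.04  0.    1.46]
```

View pics/w10.png

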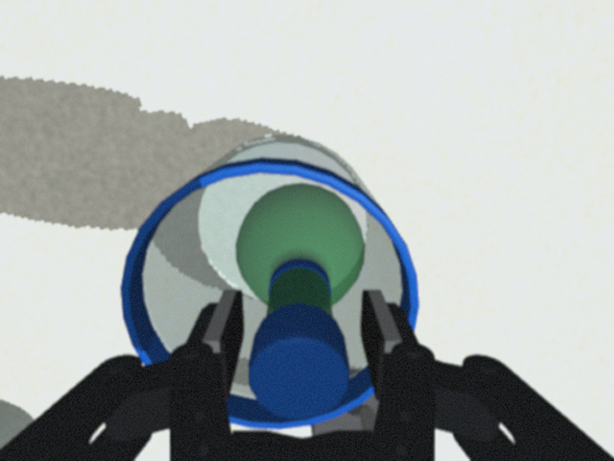

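Jaws centred on the stopper, and the lift is clean. On to the amber bottle.

Run:
```python
from h import *
x,y,z=r.read_state()["tcp_pos"]
plan([(x,y,.46,None,55,5),(.47,-.2,.45,-23,100,5),(.493,-.384,.43,-37.9,100,5)])
```

```text
[55, 0, 0, -35, -0.1, 0.0, -0.0],[55, 0, 0, -70, -0.1, 0.0, -0.0],[55, 0, 0, -105, -0.1, 0.0, -0.0],[55, 0, 0, -140, -0.1, 0.0, -0.0],[55, 0, 0, -175, -0.1, 0.0, -0.0],[100, -25, 20, -173, -0.0, 0.0, 2.4],[100, -51, 41, -171, -0.0, 0.0, 4.7],[100, -76, 61, -169, -0.0, 0.0, 7.1],[100, -101, 81, -167, -0.0, 0.0, 9.4],[100, -127, 102, -165, -0.0, 0.0, 11.8],[100, -115, 137, -161, -0.0, 0.0, 14.8],[100, -104, 172, -157, -0.0, 0.0, 17.8],[100, -92, 207, -153, -0.0, 0.0, 20.7],[100, -80, 242, -149, -0.0, 0.0, 23.7],[100, -69, 278, -145, -0.0, 0.0, 26.7],
```

Call:
move_arm(plan=[[[55, 0, 0, -20, 0, 0, 0], [55, 0, 0, -50, 0, 0, 0], [55, 0, 0, -90, 0, 0, 0], [55, 0, 0, -130, 0, 0, 0], [55, 0, 0, -165, 0, 0, 0], [55, 0, 0, -175, 0, 0, 0], [100, -25, 20, -173, 0, 0, 2.5], [100, -51, 41, -171, 0, 0, 5], [100, -76, 61, -169, 0, 0, 7], [100, -101, 81, -167, 0, 0, 9.5], [100, -122, 106, -165, 0, 0, 12], [100, -115, 137, -161, 0, 0, 15], [100, -104, 172, -157, 0, 0, 18], [100, -92, 207, -153, 0, 0, 21], [100, -80, 242, -149, 0, 0, 24], [100, -72, 268, -145, 0, 0, 26], [100, -69, 278, -145, 0, 0, 26.5], [100, -69, 278, -145, 0, 0, 26.5], [100, -69, 278, -145, 0, 0, 26.5]]])

```text
clock: 26.6
tcp_pos: [0.4925, -0.3834, 0.4303]
ee_rot: [0.947, -0.323, -0.0, -0.001]
contact_force: [-0.0, -0.0, -0.5]
finger_gap: 0.0856
```

Run:
```python
from h import *
st(); d=cam("wrist"); save("w11.png",d["frame"],1.2)
P=cloud(d);ok=d["range_z"]>0
m=ok&(np.hypot(P[...,0]-.494,P[...,1]+.384)<.035)&(P[...,2]>.148)&(P[...,2]<.165)
print(m.sum(),P[m].mean(0) if m.any() else 0)
t=cam("top"); save("t11.png",t["frame"][110:240,190:350],4.5)
s=cam("scene"); save("s11.png",s["frame"][140:270,150:330],4)
for n,d in(("top",t),("scene",s)):
    P=cloud(d);ok=d["range_z"]>0
    for nm,c in(("JR",JR),("JB",JB)):
        m=ok&(np.hypot(P[...,0]-c[0],P[...,1]-c[1])<.08)&(np.hypot(P[...,0]-c[0],P[...,1]-c[1])>.045)&(P[...,2]>.108)&(P[...,2]<.122); print(n,nm,fitc(P[m],.058))
        m=ok&(np.hypot(P[...,0]-c[0],P[...,1]-c[1])<.04)&(P[...,2]>.149)&(P[...,2]<.166); print("  stopper",P[m].mean(0),m.sum())
```

```text
t 26.6 tcp [ 0.4925 -0.3834  0.4303] az -37.6 zax [ 0.     0.001 -1.   ] F [-0.  -0.  -0.5] M [ 0.03 -0.01 -0.02] gap 0.0856 j [-0.77  0.26  0.01  1.32  0.    1.46]
1382 [ 0.49183265 -0.38418696  0.15569024]
top JR (array([0.58642942, 0.09549554]), np.float64(0.0011097344362673636), 217)
  stopper [0.58628772 0.0976755  0.15483422] 111
top JB (array([ 0.60244705, -0.12261114]), np.float64(0.001090138376075682), 223)
  stopper [ 0.61378493 -0.12477822  0.15479692] 111
scene JR (array([0.59067259, 0.0968609 ]), np.float64(0.0010770171906480733), 335)
  stopper [0.59136495 0.09862251 0.15446799] 125
scene JB (array([ 0.60644717, -0.12123289]), np.float64(0.0009811479423587482), 382)
  stopper [ 0.61905716 -0.12355229  0.15442589] 155
```

View pics/w11.png

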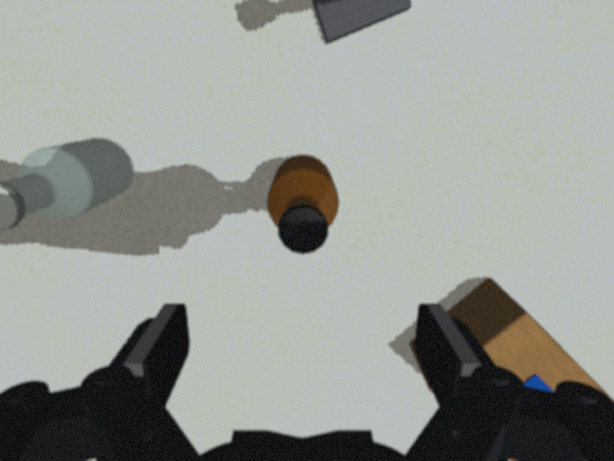

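View pics/t11.png

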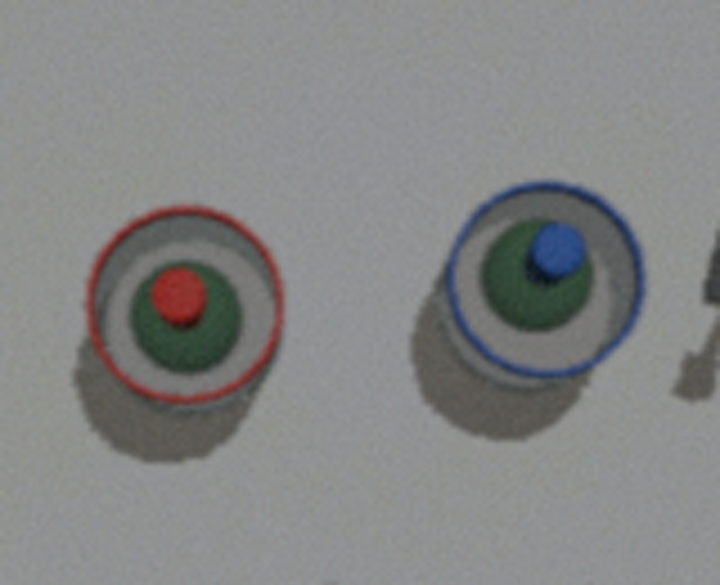

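View pics/s11.png

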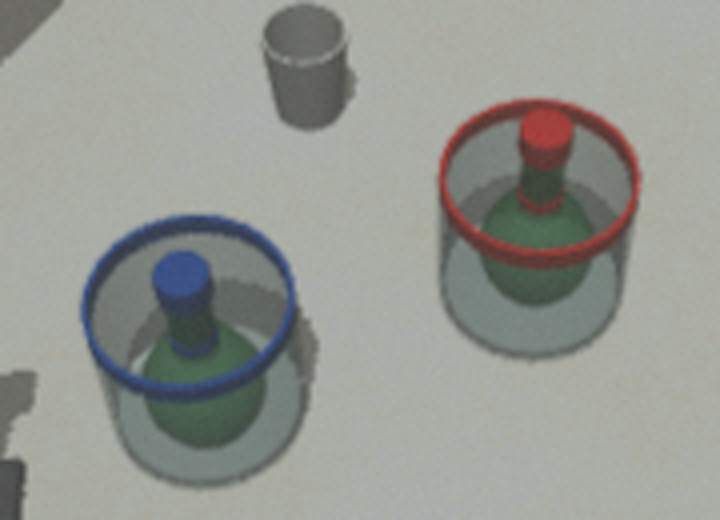

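Both flasks upright and the jars have not moved: the rim fits match the first ones. The blue flask is about 11 mm off-centre, with room to spare. Now I'll grip the amber bottle by its neck.

Call:
move_arm(plan=[[[100, 1, 0, 40, 0, 0, 0], [100, 1, 0, 80, 0, 0, 0], [100, 1, 0, 115, 0, 0, 0], [100, 1, 0, 138, 0, 0, 0], [100, 1, 0, 146, 0, 0, 0], [100, 1, 0, 150, 0, 0, 0], [100, 1, 0, 150, 0, 0, 0], [60, 1, 0, 150, 0, 0, 0], [40, 1, 0, 150, 0, 0, 0], [36, 1, 0, 150, 0, 0, 0], [33, 1, 0, 150, 0, 0, 0], [30, 1, 0, 150, 0, 0, 0], [20, 1, 0, 150, 0, 0, 0], [0, 1, 0, 150, 0, 0, 0], [0, 1, 0, 150, 0, 0, 0], [0, 1, 0, 150, 0, 0, 0]]], squeeze=50)

```text
clock: 28.75
tcp_pos: [0.4935, -0.384, 0.2809]
ee_rot: [0.947, -0.322, 0.0, -0.0]
contact_force: [-0.1, 0.0, 3.2]
finger_gap: 0.0292
```

Run:
```python
from h import *
st(); w=cam("wrist"); save("w12.png",w["frame"],1.2)
x,y,z=r.read_state()["tcp_pos"]
plan([(x,y,z+.19,None,0,7),(.46,-.22,z+.19,-25,0,6),(.52,-.013,z+.19,-5,0,6),(.596,-.013,z+.19,4.2,0,4)])
```

```text
t 28.75 tcp [ 0.4935 -0.384   0.2809] az -37.6 zax [ 0.001  0.    -1.   ] F [-0.1  0.   3.2] M [0.04 0.05 0.04] gap 0.0292 j [-0.76  0.36 -0.18  1.03  0.    1.46]
[0, 0, 0, -27, -0.0, -0.0, 0.0],[0, 0, 0, -54, -0.0, -0.0, 0.0],[0, 0, 0, -81, -0.0, -0.0, 0.0],[0, 0, 0, -109, -0.0, -0.0, 0.0],[0, 0, 0, -136, -0.0, -0.0, 0.0],[0, 0, 0, -163, -0.0, -0.0, 0.0],[0, 0, 0, -190, -0.0, -0.0, 0.0],[0, -21, -18, -190, -0.0, -0.0, -2.1],[0, -42, -37, -190, -0.0, -0.0, -4.2],[0, -63, -55, -190, -0.0, -0.0, -6.3],[0, -84, -73, -190, -0.0, -0.0, -8.4],[0, -105, -91, -190, -0.0, -0.0, -10.5],[0, -127, -110, -190, -0.0, -0.0, -12.6],[0, -140, -143, -190, -0.0, -0.0, -16.0],[0, -153, -176, -190, -0.0, -0.0, -19.3],[0, -166, -210, -190, -0.0, -0.0, -22.6],[0, -179, -243, -190, -0.0, -0.0, -26.0],[0, -192, -277, -190, -0.0, -0.0, -29.3],[0, -205, -310, -190, -0.0, -0.0, -32.6],[0, -190, -322, -190, -0.0, -0.0, -34.9],[0, -175, -333, -190, -0.0, -0.0, -37.2],[0, -160, -345, -190, -0.0, -0.0, -39.5],[0, -145, -357, -190, -0.0, -0.0, -41.8],
```

View pics/w12.png

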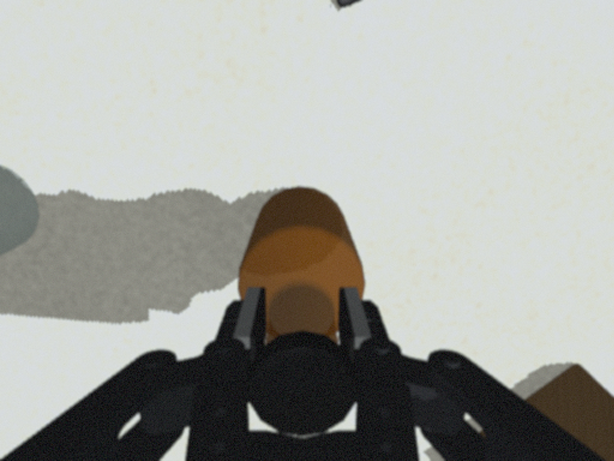

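The gap of 29.2 mm is slightly wider than on the flasks, so the tips are probably on the shoulder slope. I'll regrip 3 mm higher.

Call:
move_arm(plan=[[[40, 0, 0, 0, 0, 0, 0], [45, 0, 0, 0, 0, 0, 0], [45, 0, 0, -2, 0, 0, 0], [45, 0, 0, -4, 0, 0, 0], [45, 0, 0, -4, 0, 0, 0], [36, 0, 0, -4, 0, 0, 0], [33, 0, 0, -4, 0, 0, 0], [30, 0, 0, -4, 0, 0, 0], [0, 0, 0, -4, 0, 0, 0], [0, 0, 0, -4, 0, 0, 0], [0, 0, 0, -4, 0, 0, 0]]])

```text
clock: 30.18
tcp_pos: [0.4935, -0.384, 0.2849]
ee_rot: [0.947, -0.322, 0.0, -0.0]
contact_force: [-0.1, 0.2, -2.4]
finger_gap: 0.0296
```

Run:
```python
from h import *
st(); w=cam("wrist"); 
s=cam("scene"); 
a=cv2.resize(w["frame"][200:384,150:350],(400,368)); b=cv2.resize(s["frame"][170:260,40:138],(400,368),interpolation=cv2.INTER_CUBIC)
save("w13.png",np.hstack([a,b]))
```

```text
t 30.175 tcp [ 0.4935 -0.384   0.2849] az -37.6 zax [ 0.001  0.    -1.   ] F [-0.1  0.2 -2.4] M [ 0.03 -0.03  0.03] gap 0.0296 j [-0.76  0.36 -0.18  1.03  0.    1.46]
```

View pics/w13.png

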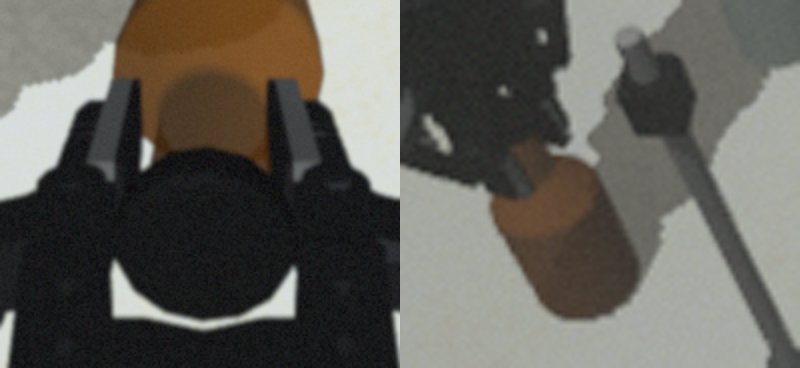

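The 29.5 mm gap here and the 27.6 mm on the flasks are each about 4.4 mm under the stopper width. So the fingers' upper part is probably on the stopper. I'll regrip lower, at about 0.277, to get onto the neck itself.

Call:
move_arm(plan=[[[40, 0, 0, 0, 0, 0, 0], [45, 0, 0, 0, 0, 0, 0], [50, 0, 0, 3, 0, 0, 0], [50, 0, 0, 6, 0, 0, 0], [50, 0, 0, 8, 0, 0, 0], [50, 0, 0, 8, 0, 0, 0], [36, 0, 0, 8, 0, 0, 0], [33, 0, 0, 8, 0, 0, 0], [30, 0, 0, 8, 0, 0, 0], [0, 0, 0, 8, 0, 0, 0], [0, 0, 0, 8, 0, 0, 0], [0, 0, 0, 8, 0, 0, 0]]], squeeze=40)

```text
clock: 31.78
tcp_pos: [0.4961, -0.3863, 0.2808]
ee_rot: [0.947, -0.322, 0.006, 0.002]
contact_force: [4.3, -2.0, 7.8]
finger_gap: 0.0293
```

Run:
```python
from h import *
st(); w=cam("wrist"); save("w14.png",w["frame"][180:384,130:370],3)
```

```text
t 31.775 tcp [ 0.4961 -0.3863  0.2808] az -37.6 zax [ 0.01  -0.007 -1.   ] F [ 4.3 -2.   7.8] M [-0.79 -1.02  0.02] gap 0.0293 j [-0.76  0.37 -0.18  1.02  0.    1.46]
```

View pics/w14.png

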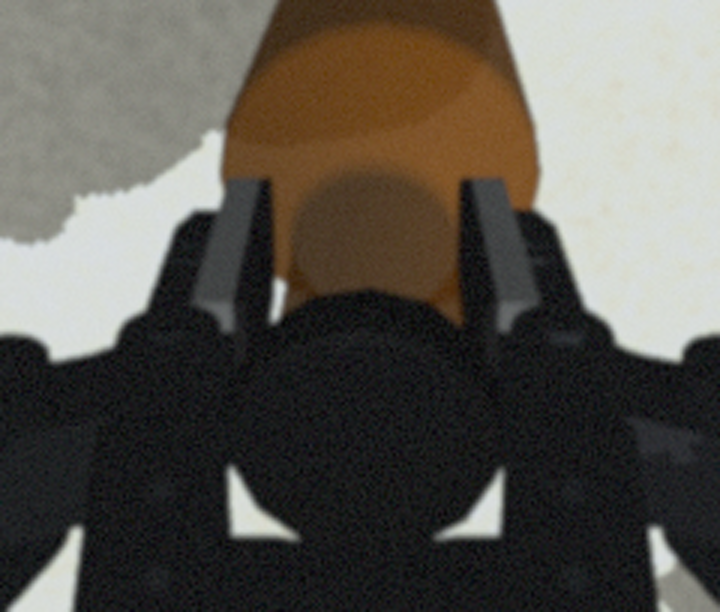

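The tips hit the shoulder there, because the tool was pushed up 4 mm. So a stopper-side hold is the workable grip, the same one that carried the flasks. I'll go back to 0.285, straighten and regrip.

Call:
move_arm(plan=[[[40, 0, 0, 0, 0, 0, 0], [45, -2, 0, 0, 0, -0.4, 0], [48, -3, 0, -2, 0, -0.7, 0], [48, -3, 0, -5, 0, -0.7, 0], [48, -3, 0, -5, 0, -0.7, 0], [48, -3, 0, -5, 0, -0.7, 0]]], squeeze=50)

```text
clock: 32.58
tcp_pos: [0.4935, -0.3843, 0.2855]
ee_rot: [0.947, -0.322, -0.0, -0.0]
contact_force: [0.3, 0.1, -1.3]
finger_gap: 0.0412
```

Run:
```python
from h import *
st(); w=cam("wrist"); save("w15.png",w["frame"][180:384,130:370],3)
```

```text
t 32.575 tcp [ 0.4935 -0.3843  0.2855] az -37.6 zax [-0.  0. -1.] F [ 0.3  0.1 -1.3] M [-0.07 -0.05  0.03] gap 0.0412 j [-0.76  0.36 -0.17  1.04  0.    1.46]
```

View pics/w15.png

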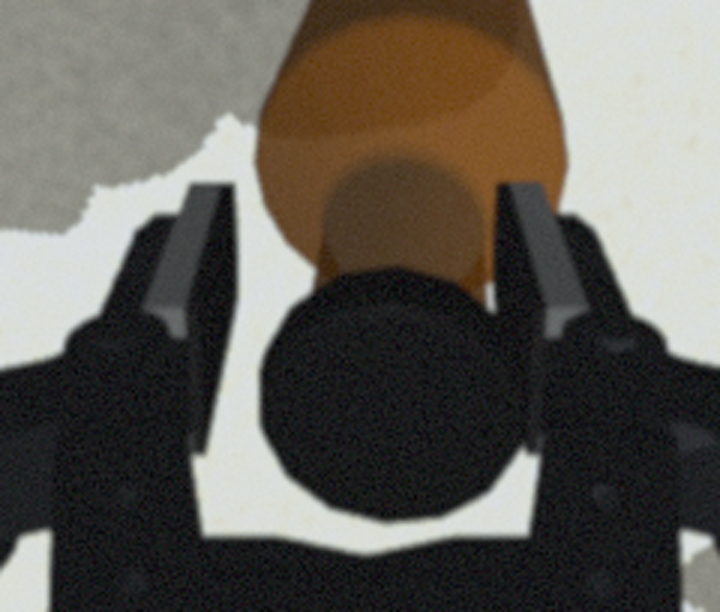

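The bottle sits about 3.5 mm towards tool +x. A cleaner grip is the pads squarely on the 34 mm stopper, with TCP at about 0.302, which also keeps the fingertips above the jar rims. I'll centre, raise and grip.

Call:
move_arm(plan=[[[55, 1, 0, 0, 0, 0, 0], [55, 3, 0, 0, 0, 0, 0], [55, 3.5, 0, -3, 0, 0, 0], [55, 3.5, 0, -9, 0, 0, 0], [55, 3.5, 0, -16, 0, 0, 0], [55, 3.5, 0, -16, 0, 0, 0], [48, 3.5, 0, -16, 0, 0, 0], [44, 3.5, 0, -16, 0, 0, 0], [41, 3.5, 0, -16, 0, 0, 0], [38, 3.5, 0, -16, 0, 0, 0], [20, 3.5, 0, -16, 0, 0, 0], [0, 3.5, 0, -16, 0, 0, 0], [0, 3.5, 0, -16, 0, 0, 0]]], squeeze=50)

```text
clock: 34.25
tcp_pos: [0.4963, -0.3865, 0.3016]
ee_rot: [0.947, -0.322, -0.0, -0.0]
contact_force: [-0.0, 0.3, 1.0]
finger_gap: 0.0322
```

Run:
```python
from h import *
st(); w=cam("wrist"); save("w16.png",w["frame"][150:384,110:390],2.5)
```

```text
t 34.25 tcp [ 0.4963 -0.3865  0.3016] az -37.6 zax [-0.  0. -1.] F [-0.   0.3  1. ] M [ 0.02 -0.05 -0.03] gap 0.0322 j [-0.76  0.35 -0.15  1.07 -0.    1.46]
```

View pics/w16.png

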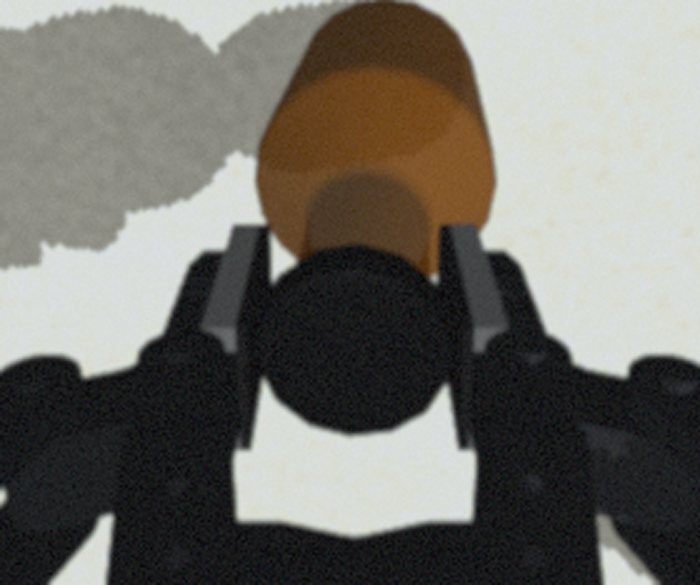

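The bottle's body (column 377) is offset from the stopper (column 354), so the bottle was tipped a little by the closing finger. I'll open, let it stand, and centre better.

Call:
move_arm(plan=[[[40, 0, 0, 0, 0, 0, 0], [45, 0, 0, 0, 0, 0, 0], [60, 2, 0, 0, 0, 0, 0], [70, 4, 0, 0, 0, 0, 0], [70, 5, 0, 0, 0, 0, 0], [70, 5, 0, 0, 0, 0, 0], [70, 5, 0, 0, 0, 0, 0]]])

```text
clock: 35.17
tcp_pos: [0.5003, -0.3895, 0.3016]
ee_rot: [0.947, -0.322, -0.0, -0.0]
contact_force: [-0.4, -0.6, 0.1]
finger_gap: 0.0599
```

Run:
```python
from h import *
st(); w=cam("wrist"); save("w17.png",w["frame"][150:384,110:390],2.5)
P=cloud(w);ok=w["range_z"]>0
m=ok&(np.hypot(P[...,0]-.496,P[...,1]+.387)<.035)&(P[...,2]>.148)&(P[...,2]<.165); print(m.sum(),P[m].mean(0))
s=cam("scene"); save("s17.png",s["frame"][170:260,40:138],5)
```

```text
t 35.175 tcp [ 0.5003 -0.3895  0.3016] az -37.6 zax [-0.  0. -1.] F [-0.4 -0.6  0.1] M [-0.    0.07  0.  ] gap 0.0599 j [-0.76  0.36 -0.14  1.07 -0.    1.46]
5923 [ 0.50201269 -0.3889725   0.1557766 ]
```

View pics/w17.png

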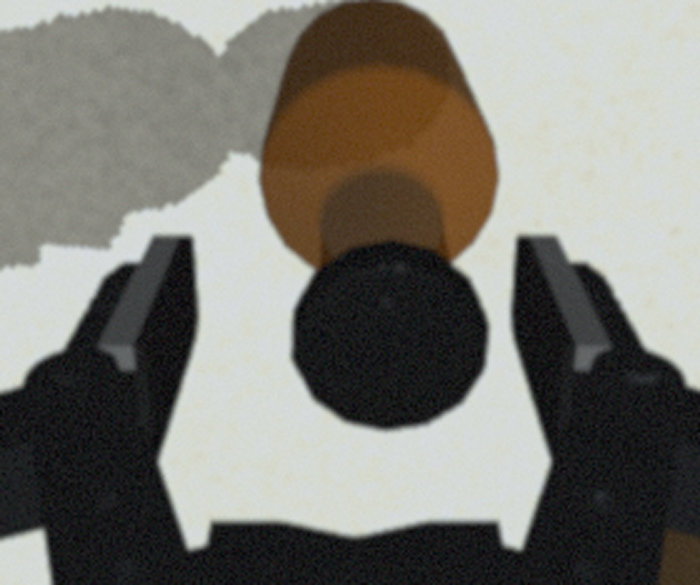

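View pics/s17.png

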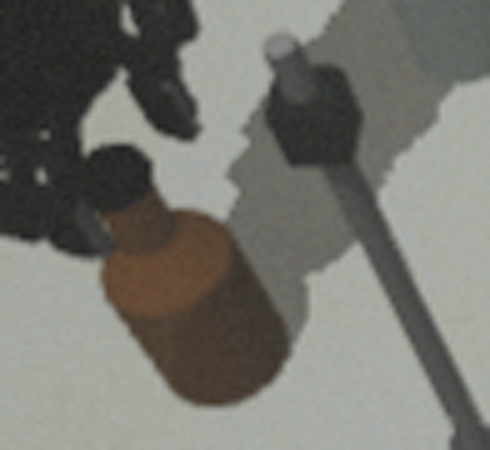

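The bottle stands upright again, 37 px right of jaw centre at 195 px per 34 mm, which is 6.4 mm towards +x. I'll centre on it without touching, check, then close.

Call:
move_arm(plan=[[[70, 2, 0, 0, 0, 0, 0], [70, 5, 0, 0, 0, 0, 0], [70, 6.5, 0, 0, 0, 0, 0], [70, 6.5, 0, 0, 0, 0, 0], [70, 6.5, 0, 0, 0, 0, 0]]])

```text
clock: 35.9
tcp_pos: [0.5054, -0.3935, 0.3016]
ee_rot: [0.947, -0.322, -0.0, -0.0]
contact_force: [0.0, -0.2, -0.5]
finger_gap: 0.0596
```

Run:
```python
from h import *
st(); w=cam("wrist"); save("w18.png",w["frame"][150:384,110:390],2.5)
```

```text
t 35.9 tcp [ 0.5054 -0.3935  0.3016] az -37.6 zax [-0.  0. -1.] F [ 0.  -0.2 -0.5] M [ 0.02 -0.03 -0.01] gap 0.0596 j [-0.76  0.37 -0.12  1.08 -0.    1.47]
```

View pics/w18.png

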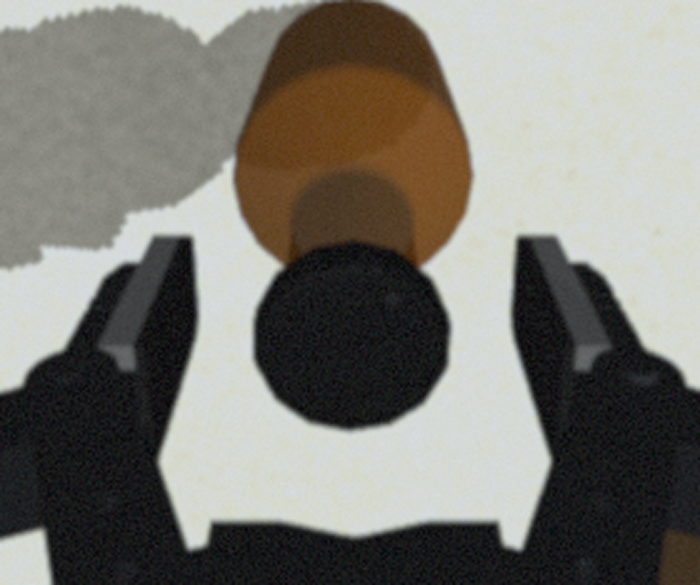

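Call:
move_arm(plan=[[[60, 0, 0, 0, 0, 0, 0], [50, 0, 0, 0, 0, 0, 0], [45, 0, 0, 0, 0, 0, 0], [42, 0, 0, 0, 0, 0, 0], [40, 0, 0, 0, 0, 0, 0], [38, 0, 0, 0, 0, 0, 0], [30, 0, 0, 0, 0, 0, 0], [20, 0, 0, 0, 0, 0, 0], [20, 0, 0, 0, 0, 0, 0]]], squeeze=50)

```text
clock: 37.08
tcp_pos: [0.5054, -0.3935, 0.3019]
ee_rot: [0.947, -0.322, -0.0, -0.0]
contact_force: [-1.5, 1.2, 3.5]
finger_gap: 0.0321
```

Run:
```python
from h import *
st(); w=cam("wrist"); save("w19.png",w["frame"][150:384,110:390],2.5)
```

```text
t 37.075 tcp [ 0.5054 -0.3935  0.3019] az -37.6 zax [-0.  0. -1.] F [-1.5  1.2  3.5] M [0.27 0.32 0.01] gap 0.0321 j [-0.76  0.37 -0.12  1.08 -0.    1.47]
```

View pics/w19.png

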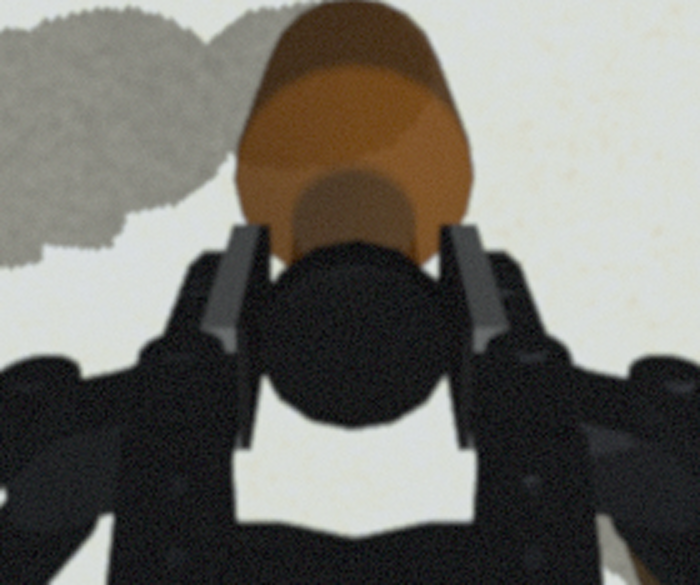

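Symmetric and upright. I'll lift, carrying the bottle around the inside of the stand.

Run:
```python
from h import *
x,y,z=r.read_state()["tcp_pos"]
plan([(x,y,z+.16,None,20,6),(.46,-.22,z+.16,-22,20,6),(.53,-.03,z+.16,0,20,6)])
```

```text
[20, 0, 0, -27, 0.0, 0.0, 0.0],[20, 0, 0, -53, 0.0, 0.0, 0.0],[20, 0, 0, -80, 0.0, 0.0, 0.0],[20, 0, 0, -107, 0.0, 0.0, 0.0],[20, 0, 0, -133, 0.0, 0.0, 0.0],[20, 0, 0, -160, 0.0, 0.0, 0.0],[20, -24, -18, -160, 0.0, 0.0, -2.6],[20, -47, -37, -160, 0.0, 0.0, -5.2],[20, -71, -55, -160, -0.0, 0.0, -7.8],[20, -95, -73, -160, -0.0, 0.0, -10.4],[20, -118, -91, -160, -0.0, 0.0, -13.0],[20, -142, -110, -160, -0.0, 0.0, -15.6],[20, -152, -142, -160, -0.0, 0.0, -19.3],[20, -162, -174, -160, -0.0, 0.0, -23.0],[20, -172, -206, -160, -0.0, 0.0, -26.6],[20, -182, -239, -160, -0.0, 0.0, -30.3],[20, -192, -271, -160, -0.0, 0.0, -34.0],[20, -202, -303, -160, -0.0, 0.0, -37.6],
```

Call:
move_arm(plan=[[[20, 0, 0, -5, 0, 0, 0], [20, 0, 0, -20, 0, 0, 0], [20, 0, 0, -45, 0, 0, 0], [20, 0, 0, -75, 0, 0, 0], [20, 0, 0, -105, 0, 0, 0], [20, 0, 0, -135, 0, 0, 0], [20, 0, 0, -155, 0, 0, 0], [20, -8, -6, -160, 0, 0, -1], [20, -24, -18, -160, 0, 0, -2.5], [20, -47, -37, -160, 0, 0, -5], [20, -71, -55, -160, 0, 0, -8], [20, -95, -73, -160, 0, 0, -10.5], [20, -118, -91, -160, 0, 0, -13], [20, -138, -114, -160, 0, 0, -16], [20, -152, -142, -160, 0, 0, -19.5], [20, -162, -174, -160, 0, 0, -23], [20, -172, -206, -160, 0, 0, -26.5], [20, -182, -239, -160, 0, 0, -30], [20, -190, -263, -160, 0, 0, -33], [20, -194, -275, -160, 0, 0, -34]]])

```text
clock: 39.62
tcp_pos: [0.5186, -0.0552, 0.4605]
ee_rot: [1.0, -0.03, -0.002, -0.001]
contact_force: [0.4, -0.5, -2.6]
finger_gap: 0.0322
```

Run:
```python
from h import *
st(); w=cam("wrist"); save("w20.png",w["frame"],1.2)
s=cam("scene"); save("s20.png",s["frame"][60:280,60:360],2.5)
plan([(.596,-.013,.462,4.2,20,5)])
```

```text
t 39.625 tcp [ 0.5186 -0.0552  0.4605] az -3.4 zax [-0.003  0.001 -1.   ] F [ 0.4 -0.5 -2.6] M [-0.01 -0.01 -0.03] gap 0.0322 j [-0.23  0.07 -0.16  1.35  0.    1.4 ]
[20, 15, -10, 0, -0.1, 0.1, -1.5],[20, 30, -19, 0, -0.1, 0.1, -3.1],[20, 45, -29, -1, -0.1, 0.1, -4.6],[20, 59, -38, -1, -0.1, 0.1, -6.2],[20, 74, -48, -1, -0.1, 0.1, -7.7],
```

View pics/w20.png

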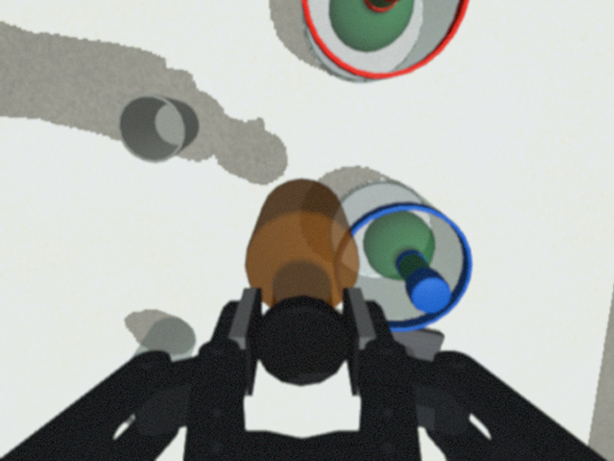

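View pics/s20.png

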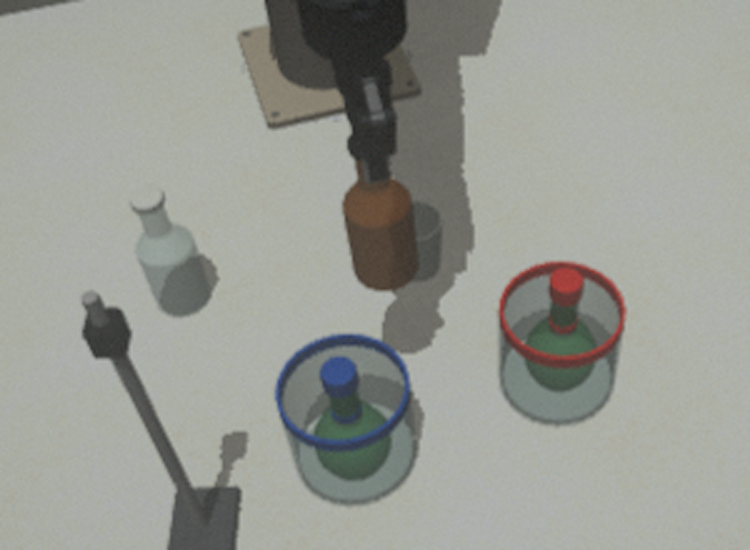

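Call:
move_arm(plan=[[[20, 10, -10, 0, 0, 0, -1.5], [20, 25, -21, 0, 0, 0, -3], [20, 42, -32, 0, 0, 0, -5], [20, 57, -42, 0, 0, 0, -6.5], [20, 68, -46, 0, 0, 0, -7.5], [20, 74, -48, 0, 0, 0, -7.5], [20, 74, -48, 0, 0, 0, -7.5], [20, 74, -48, 0, 0, 0, -7.5]]])

```text
clock: 40.72
tcp_pos: [0.5954, -0.0127, 0.4609]
ee_rot: [0.999, 0.035, -0.001, -0.0]
contact_force: [-1.0, -0.1, -2.9]
finger_gap: 0.0322
```

Run:
```python
from h import *
st(); w=cam("wrist"); save("w21.png",w["frame"],1.2)
s=cam("scene"); save("s21.png",s["frame"][60:280,60:360],2.5)
plan([(.596,-.013,.306,4.2,20,5)])
```

```text
t 40.725 tcp [ 0.5954 -0.0127  0.4609] az 4.0 zax [-0.003  0.001 -1.   ] F [-1.  -0.1 -2.9] M [-0.02 -0.03 -0.04] gap 0.0322 j [-0.13  0.2  -0.    1.37  0.    1.37]
[20, 0, 0, 31, -0.1, 0.1, -0.0],[20, 0, 0, 62, -0.1, 0.1, -0.1],[20, 1, 0, 93, -0.1, 0.1, -0.1],[20, 1, 0, 124, -0.1, 0.1, -0.2],[20, 1, 1, 155, -0.1, 0.1, -0.2],
```

View pics/w21.png

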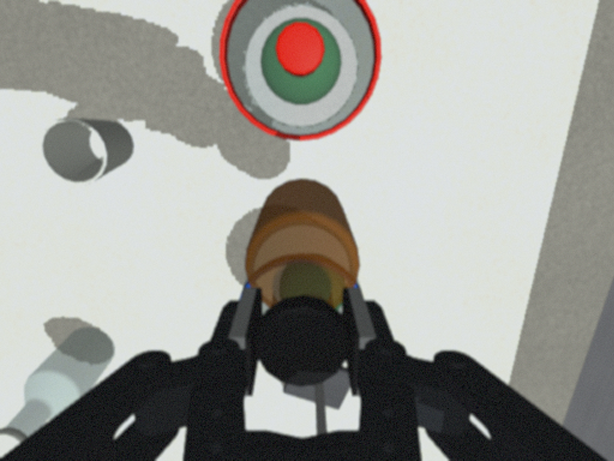

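View pics/s21.png

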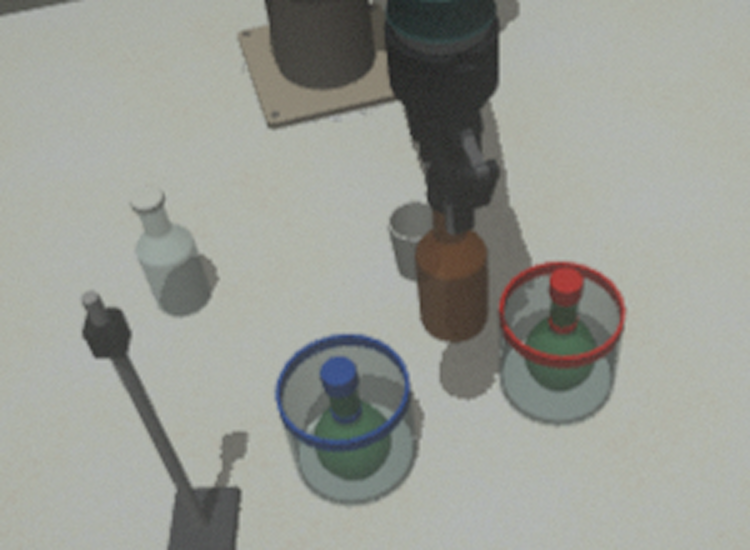

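Call:
move_arm(plan=[[[20, 0, 0, 10, 0, 0, 0], [20, 0, 0, 30, 0, 0, 0], [20, 0, 1, 55, 0, 0, 0], [20, 0, 1, 80, 0, 0, 0], [20, 0, 1, 105, 0, 0, 0], [20, 0, 1, 125, 0, 0, 0], [20, 0, 1, 138, 0, 0, 0], [20, 0, 1, 147, 0, 0, 0], [20, 0, 1, 152, 0, 0, 0], [20, 0, 1, 155, 0, 0, 0], [20, 0, 1, 156, 0, 0, 0], [20, 0, 1, 156, 0, 0, 0]]])

```text
clock: 42.32
tcp_pos: [0.5952, -0.0136, 0.3054]
ee_rot: [0.999, 0.035, -0.001, -0.0]
contact_force: [0.1, -0.0, -2.4]
finger_gap: 0.0319
```

Run:
```python
from h import *
st(); w=cam("wrist"); save("w22.png",w["frame"],1.2)
```

```text
t 42.325 tcp [ 0.5952 -0.0136  0.3054] az 4.0 zax [-0.002  0.001 -1.   ] F [ 0.1 -0.  -2.4] M [ 0.06 -0.    0.  ] gap 0.0319 j [-0.13  0.29 -0.22  1.06  0.    1.37]
```

View pics/w22.png

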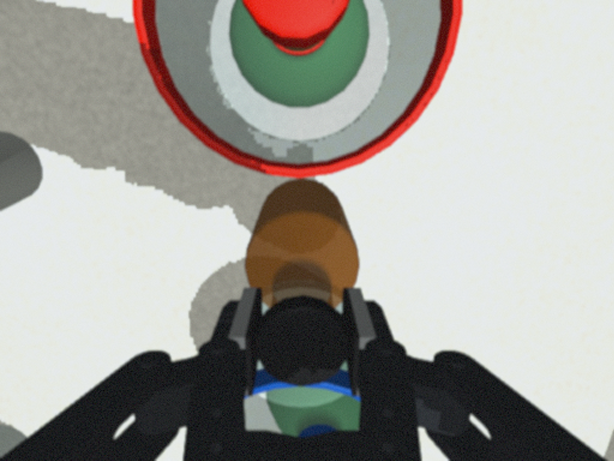

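Call:
move_arm(plan=[[[20, 0, 0, 1, 0, 0, 0], [20, 0, 0, 2, 0, 0, 0], [20, 0, 0, 2.5, 0, 0, 0], [20, 0, 0, 3, 0, 0, 0], [20, 0, 0, 3.5, 0, 0, 0], [20, 0, 0, 3.5, 0, 0, 0]]])

```text
clock: 43.12
tcp_pos: [0.5952, -0.0136, 0.3019]
ee_rot: [0.999, 0.035, -0.001, -0.0]
contact_force: [0.1, -0.1, -3.1]
finger_gap: 0.032
```

Call:
move_arm(plan=[[[20, 0, 0, 0.5, 0, 0, 0], [20, 0, 0, 1, 0, 0, 0], [20, 0, 0, 1, 0, 0, 0]]])

```text
clock: 43.5
tcp_pos: [0.5954, -0.0136, 0.3019]
ee_rot: [0.999, 0.035, -0.0, -0.0]
contact_force: [-1.0, 0.8, 5.2]
finger_gap: 0.032
```

Touchdown. I'll release in small steps.

Call:
move_arm(plan=[[[39, 0, 0, 0, 0, 0, 0], [41, 0, 0, 0, 0, 0, 0], [43, 0, 0, 0, 0, 0, 0], [46, 0, 0, 0, 0, 0, 0], [50, 0, 0, 0, 0, 0, 0], [60, 0, 0, 0, 0, 0, 0], [70, 0, 0, 0, 0, 0, 0], [70, 0, 0, 0, 0, 0, 0], [70, 0, 0, 0, 0, 0, 0]]])

```text
clock: 44.62
tcp_pos: [0.5954, -0.0136, 0.3019]
ee_rot: [0.999, 0.035, -0.0, -0.0]
contact_force: [0.2, 0.0, 0.3]
finger_gap: 0.0594
```

Run:
```python
from h import *
st(); w=cam("wrist"); save("w23.png",w["frame"],1.2)
```

```text
t 44.625 tcp [ 0.5954 -0.0136  0.3019] az 4.0 zax [-0.001  0.001 -1.   ] F [0.2 0.  0.3] M [0.04 0.02 0.04] gap 0.0594 j [-0.13  0.3  -0.23  1.05  0.    1.37]
```

View pics/w23.png

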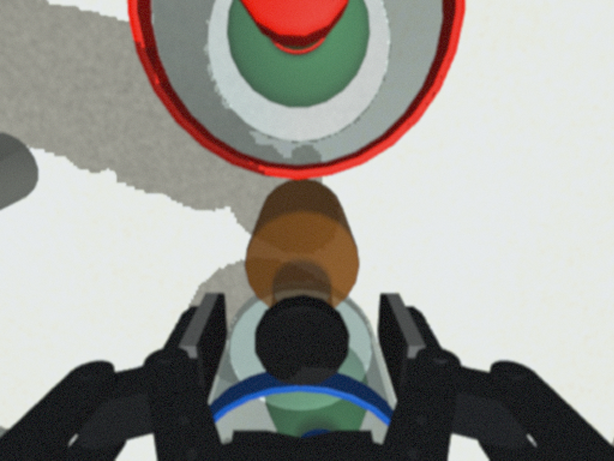

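The bottle stands centred between the jaws. I'll lift straight up, then back off to look.

Call:
move_arm(plan=[[[70, 0, 0, -15, 0, 0, 0], [70, 0, 0, -45, 0, 0, 0], [70, 0, 0, -85, 0, 0, 0], [70, 0, 0, -120, 0, 0, 0], [70, 0, 0, -150, 0, 0, 0], [70, -40, 0, -160, 0, 0, 0], [70, -90, 0, -160, 0, 0, 0], [70, -140, 0, -160, 0, 0, 0], [70, -180, 0, -160, 0, 0, 0], [70, -200, 0, -160, 0, 0, 0], [70, -200, 0, -160, 0, 0, 0], [70, -200, 0, -160, 0, 0, 0]]])

```text
clock: 46.18
tcp_pos: [0.3966, -0.0276, 0.4629]
ee_rot: [0.999, 0.035, 0.001, -0.0]
contact_force: [0.7, -0.3, 0.8]
finger_gap: 0.06
```

Run:
```python
from h import *
st()
t=cam("top"); save("t24.png",t["frame"],1.5)
s=cam("scene"); save("s24.png",s["frame"],1.5)
for n,d in(("top",t),("scene",s)):
    P=cloud(d);ok=d["range_z"]>0; J={}
    D=lambda c: np.hypot(P[...,0]-c[0],P[...,1]-c[1])
    for nm,c in(("JR",JR),("JB",JB)):
        m=ok&(D(c)<.075)&(D(c)>.045)&(P[...,2]>.108)&(P[...,2]<.122); J[nm]=fitc(P[m],.058)[0]
        m=ok&(D(c)<.04)&(P[...,2]>.149)&(P[...,2]<.166); print(n,nm,J[nm].round(4)," stopper",P[m].mean(0).round(4),m.sum())
    mid=(J["JR"]+J["JB"])/2; u=(J["JR"]-J["JB"]); u/=np.linalg.norm(u)
    m=ok&(D(mid)<.04)&(P[...,2]>.147)&(P[...,2]<.166); st_=P[m].mean(0)
    m=ok&(D(mid)<.045)&(P[...,2]>.03)&(P[...,2]<.08); b=fitc(P[m],.03,mid) if m.sum()>8 else None
    print("amber stopper",st_.round(4),"body",b,"mid",mid.round(4),"along/across stopper",(st_[:2]-mid)@u,(st_[:2]-mid)@[-u[1],u[0]])
    if b: print("  body along/across",(b[0]-mid)@u,(b[0]-mid)@[-u[1],u[0]])
```

```text
t 46.175 tcp [ 0.3966 -0.0276  0.4629] az 4.0 zax [ 0.002  0.    -1.   ] F [ 0.7 -0.3  0.8] M [-0.01 -0.01 -0.05] gap 0.06 j [-0.23 -0.17 -0.37  1.36  0.    1.27]
top JR [0.5865 0.0956]  stopper [0.5859 0.0975 0.1551] 109
top JB [ 0.6025 -0.1228]  stopper [ 0.6138 -0.1248  0.1547] 110
amber stopper [ 0.5961 -0.0142  0.1539] body (array([ 0.59701176, -0.01486269]), np.float64(0.0003087219787033732), 44) mid [ 0.5945 -0.0136] along/across stopper -0.0007001567164895275 -0.001609268522607146
  body along/across -0.0014282882741194342 -0.002448590742318049
scene JR [0.5905 0.097 ]  stopper [0.5917 0.0984 0.1544] 127
scene JB [ 0.6064 -0.1213]  stopper [ 0.6192 -0.1236  0.1543] 158
amber stopper [ 0.6013 -0.0135  0.1534] body (array([ 0.59852727, -0.01245168]), np.float64(0.0004785219873449133), 276) mid [ 0.5985 -0.0121] along/across stopper -0.0016204385623186828 -0.0027012029809779354
  body along/across -0.00032988234588491585 -4.310568544773165e-05
```

View pics/t24.png

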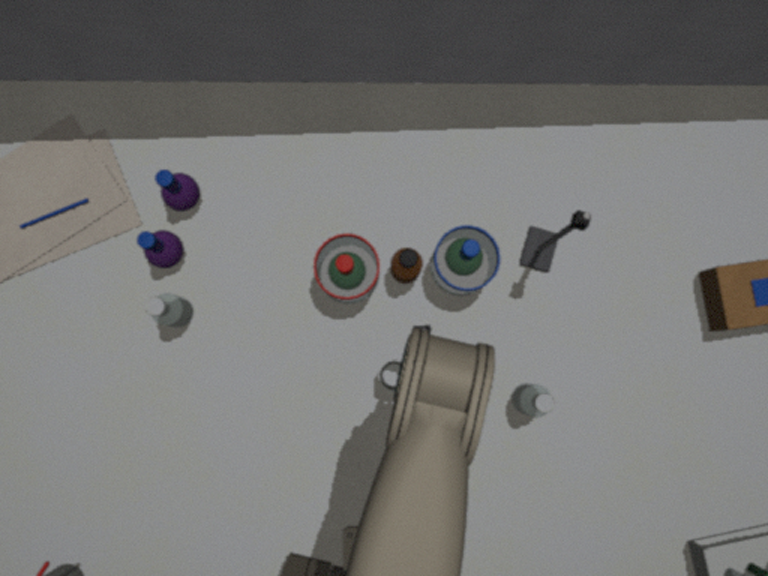

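View pics/s24.png

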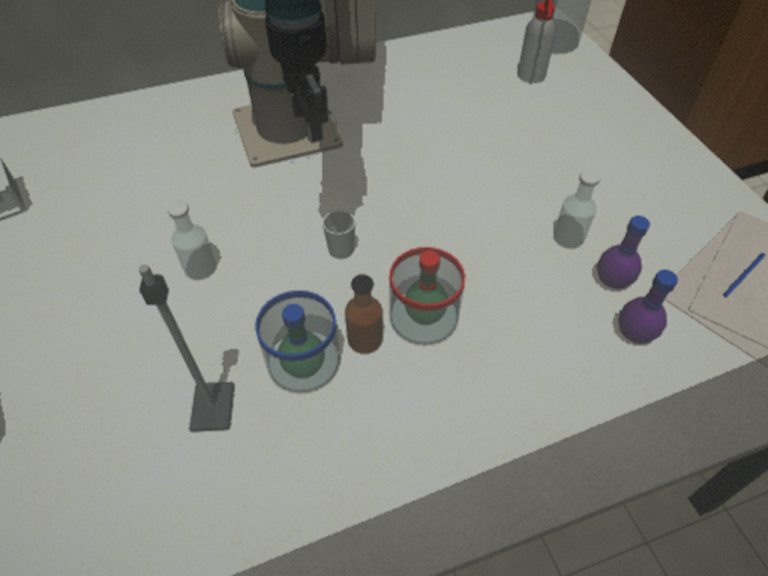

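Everything is in place: amber within about 2–3 mm of the gap's middle, jars and bystanders unmoved, and the arm clear. I'll hand it in.

Run:
```python
from cell import r
print(r.sign_off())
```

```text
the job is handed in; nothing more can be done
None
```

I lowered the red-stoppered flask into the red jar, then the green blue-stoppered flask into the blue jar. The amber bottle went last, between the jars, and I handed the job in at about 46 s of the 72 s.

**Last checks**
- **Flasks:** both stopper tops are at about 0.155 m, so both flasks stand upright on the jar floors. Each touched down at about 5 N.
- **Amber bottle:** it stands upright, within about 3 mm of the middle of the gap and in line with the jars.
- **Jars and bystanders:** the jar rim fits are within 0.3 mm of where they were before. In the last pictures the clear bottles, purple look-alikes and stand look unmoved. The arm partly hides the beaker in the top view, but it looks in place in the scene view.

**What did not go cleanly**
- **Blue flask:** it slid on release and stands about 11 mm off its jar's centre, clear of the walls.
- **Amber grip:** it took several tries. The fingertips met the bottle's shoulder and tipped it slightly, shifting it about 15 mm where it stood. It settled upright, and I then carried it by the stopper.
- **Camera agreement:** the two fixed cameras differ by about 4 mm in x, so positions relative to the jars are firmer than absolute ones.

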